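Raise the weighing-enclosure sash to its mark and load the vial

TASK

Open the weighing enclosure and load the sample: push the glass sash up from under its finger lip, gently, to the height mark until the catch there takes it and it stays up by itself, pressing no harder than you must. Only then push the loading tray fully home under the raised sash with the vial standing on it, and leave the bottle, beaker and dish where they are.

Things in the scene. Friction and masses are not known exactly. Their poses are not given: they have to be found in the camera images.
- hood: Fixed weighing enclosure, 420 mm wide, 200 deep, 382 high at its front frame, clear sides. Origin on the bench under the middle of the sash; x points into the enclosure, y to its left as seen by someone looking in, z up. Turned about z by up to 0.2 rad. Front posts at y = +-195 mm (34 mm wide).
- sash: Vertically sliding framed clear sash at the enclosure's front, 330 mm wide, 12 thick, axes as the enclosure's; origin at the enclosure's origin when down, so its height is the lift (0 to 140 mm). Lower edge 22 mm above its origin. Hidden mass 0.65 to 0.95 kg; its spring balance carries all but 1 to 5 N, so a light push raises it and it sinks back when let go below the catch.
- lip (a point): Middle of the front lower edge of the sash's finger lip: a level aluminium ledge 160 mm wide (along the enclosure's y), 8 thick, standing out 39 mm from the sash towards the robot. The point is 45 mm in front of the sash's middle plane, 30 mm left of the enclosure's middle, 90 mm above the bench with the sash down. Below the lip is free space to the bench.
- mark (a point): Black line with pointer on the white plate (34 x 60 mm) on the front of the right post: the height at which the lip's underside should stand; 183 to 210 mm above the bench. The spring catch on the left post holds the sash with the lip's underside somewhere within 11 mm above or below this line: it was clamped by hand, its exact height is not known and must be felt.
- tray (a joint): Travel of the loading tray into the enclosure along the enclosure's +x, m: 0 out (start), 0.100 fully home at its stop. About 1.5 N of friction; it stays where it is left.
- tray_knob (a point): Centre, half-way up, of the tray's upright black handle post: a cylinder 18 mm in diameter, top 23 mm above this point, on a 14 mm wide bar (bar top 25 mm below this point). 210 mm in front of the sash plane and 100 mm right of the enclosure's middle when the tray is out, 110 mm in front when home.
- tray_mid (a point): Middle of the upper face of the tray's grey plate (74 x 80 mm, 28 mm above the bench) on which the vial stands.
- vial_center (a point): Centre, half-way up, of the capped vial, 28 mm in diameter, 50 mm tall, standing loose on the tray plate; its z axis runs up.
- reagent: Bystander: white plastic bottle 56 mm in diameter, 90 mm tall, left of the enclosure's front; origin under its base centre.
- beaker: Bystander: open glass beaker 68 mm in diameter at the rim, 85 mm tall, right of the enclosure; origin under its base centre.
- dish: Bystander: clear open plastic dish 120 x 90 x 35 mm on the left in front; origin under its centre.
- pin (a point): Front end of the steel catch pin (8 mm diameter) on the sash's left edge, level with the lip. Near the mark it pushes the catch's sprung pawl aside over some 20 mm of travel (up to 5 N more push), the push drops as the pawl snaps in beneath, and 2 mm above its resting height it meets a rubber buffer (5 N per mm): buffer felt = caught. Over 18 N on the sash damages the catch.

How it is judged:
By the outcome, as a careful person would: the job done as asked, in the order asked, and still so for the second after the job is handed in, with the robot touching nothing.
It also fails if it takes over 72 s, if anything falls off the work surface, if the arm or the gripper's body presses on something with over 40 N, if the wrist force passes 120 N, or if a joint passes its speed limit or range.

ROBOT

A 6-joint arm with a two-finger parallel gripper is mounted at the origin on the work surface. World frame = base frame: x ahead of the robot, y to its left, z up, the work surface at z = 0. Lengths are in m, angles in rad, forces in N, time in s.
With the tool pointing down it reaches from about 0.35 to 0.875 m from the base axis. Payload 4.2 kg.
Tool frame: the origin (TCP) lies between the finger pads; the fingertips stand 14 mm ahead of it and the grasp point (between the pads) lies 5 mm behind it; z points along the fingers, y is the direction in which the jaws open and shut (so a half turn about z gives the same grasp; the last joint's range is limited). The gripper opens to 85 mm and grips with 20 to 120 N. Pads are 22 mm wide; open, the fingers measure 114 mm over their backs; the gripper's body (76 mm by 85 mm) begins 54 mm behind the grasp point. The pads swing forward as they close: fully open they stand 13 mm farther back than shut.
Start: joints at [-1.037, 0.385, 0.008, 0, -1.194, -0.259], TCP at [0.17, -0.602, 0.245] pointing down, gripper open.
Joint ranges: [-3.14, 3.14], [-1.21, 2.06], [-1.07, 1.41], [-3.16, 2.05], [-2.99, -0.16], [-3.1, 3.1]. Speed limits (rad/s): [2.79, 2.79, 3.14, 3.14, 3.14, 3.14].

INTERFACE

Orientations are given as a unit quaternion [w, x, y, z].
In Python, from cell import readout, optics, ticket gives the robot as it stands.
- The arm moves only by the tool servo_tool, never from a script. Its argument "commands" is one flat list of numbers, 7 for each row, row after row: the shift along the tool's x, y, z in cm, then the turn, a rotation vector about the tool's x, y, z in degrees, then the closure in counts, from 0 (fully open) to 255 (shut). A call has exactly 5 rows; each row is the pose to reach, as a shift and turn from the pose commanded when the call began, along the tool's axes at that moment; what a row does not reach only later rows make up. A row lasts 1/12 s, in which the tool goes at most 41.7 mm and 7.16 degrees, less where a joint would pass 70% of its speed; a pose out of reach is approached as far as the arm can. A call with a gripper value outside its range is refused whole. The fingers move at their own pace and stop on an object; "newtons" is the grip in N (left out, the last holds). Time passes only in rows, so rows that repeat a pose let the fingers close, or fill a call up. It gives the time, the measured TCP pose, the force and the opening at its end, in the units of the state.
- readout.read_state(): the state, without advancing time (a new reading comes with each control period).
- optics.capture(name): name is "side" or "top" or "wrist"; returns a dict with "frame" (420x560x3 uint8, red, green, blue), "fx", "fy", "cx", "cy" (pixels), "dist_coeffs" ([k1, k2, p1, p2, k3] as OpenCV has them; the pictures are not rectified), "rvec" (rotation vector, rad) and "tvec" (3), from world to camera coordinates, as OpenCV has them; the wrist camera has in their place "T_tool_cam" (4x4, takes a point from camera to tool coordinates, whose origin is the TCP and whose axes are the flange's). Camera axes: x right, y down, z forward; pixel columns grow to the right and rows downward; lengths in m; the calibration is good to about 2 mm. A picture is of the moment at which its call begins: read the wrist's pose just before it. There is no depth.
- ticket.sign_off(): hands the job in, once; it reports no verdict.
The state is a dict: "time": time; "joint_pos": joint angles; "joint_vel": joint speeds; "joint_torque": joint torques, N m; "position": TCP position; "tool_rot": TCP orientation; "contact_force": force on the tool from outside, world axes, zero at the start; "moment": the same for the moment, N m; "finger_gap": opening from 0.0 (shut) to 1.0 (fully open).
Only numpy, scipy, OpenCV 4.12 (cv2) and the standard library are available. Lean on these libraries where they do the work, as an engineer would, in place of code of your own. Each camera call takes 0.05 s, during which the arm holds its last target.

## Working session

There is one attempt and no reset: what is moved stays moved. The work goes in short steps, Python scripts to look and compute and a tool call to move; the robot and the scene stay as the last step left them, time stands still between calls to the robot, and variables do not carry over. Pictures are saved under pics/ and viewed, and the job is handed in when it is done.

Besides the shell and the picture viewer there is one more tool, called by a JSON object that holds its "op" and its "data", one argument or row to a line. servo_tool: Moves the arm, as the interface text tells. Its arguments: {"type":"object","properties":{"commands":{"type":"array"},"newtons":{"type":"number"}},"required":["commands"]}

```bash
mkdir -p pics; ls
python3 - <<'E'
from cell import readout, optics
import cv2,numpy as np
s=readout.read_state();print(s)
for n in ["side","top","wrist"]:
    c=optics.capture(n);cv2.imwrite(f"pics/a_{n}.png",c["frame"][:,:,::-1])
    print(n,{k:np.array(v).round(4).tolist() for k,v in c.items() if k!="frame"})
E
```

```text
pics
{'time': 0.0, 'joint_pos': array([-1.03742679e+00,  3.85559998e-01,  6.63966966e-03, -4.98993689e-04,
       -1.19397521e+00, -2.58606892e-01]), 'joint_vel': array([-0.00200581,  0.00071138,  0.00106715, -0.00017936, -0.00046714,
       -0.00207786]), 'joint_torque': array([-7.50794379e-05, -3.92283261e+01,  1.88401705e+01,  4.18618217e+00,
       -4.59046409e-03,  1.01715943e-05]), 'position': array([ 0.1694541 , -0.60102752,  0.24422488]), 'tool_rot': array([-1.90903168e-04, -1.36858320e-01,  9.90590049e-01,  1.05782843e-03]), 'contact_force': array([-0.08602918,  0.44384623, -0.3623324 ]), 'moment': array([ 0.02800388, -0.0123596 ,  0.02117303]), 'finger_gap': 1.004780019146049}
side {'fx': 444.8487, 'fy': 444.8487, 'cx': 280.5642, 'cy': 206.7665, 'dist_coeffs': [-0.0956, 0.0, 0.0, 0.0, 0.0], 'rvec': [2.2839, -0.4884, 0.2004], 'tvec': [-0.5501, 0.2916, 0.839]}
top {'fx': 401.6987, 'fy': 401.6987, 'cx': 273.2976, 'cy': 210.6978, 'dist_coeffs': [-0.1217, 0.0, 0.0, 0.0, 0.0], 'rvec': [2.1735, -2.135, 0.1689], 'tvec': [0.002, 0.6292, 0.9357]}
wrist {'fx': 323.177, 'fy': 323.177, 'cx': 287.2742, 'cy': 217.0229, 'dist_coeffs': [-0.0314, 0.0, 0.0, 0.0, 0.0], 'T_tool_cam': [[0.0002, -0.9652, -0.2617, 0.0673], [1.0, 0.0, 0.0005, 0.0006], [-0.0005, -0.2617, 0.9652, -0.1285], [0.0, 0.0, 0.0, 1.0]]}
```

View pics/a_side.png

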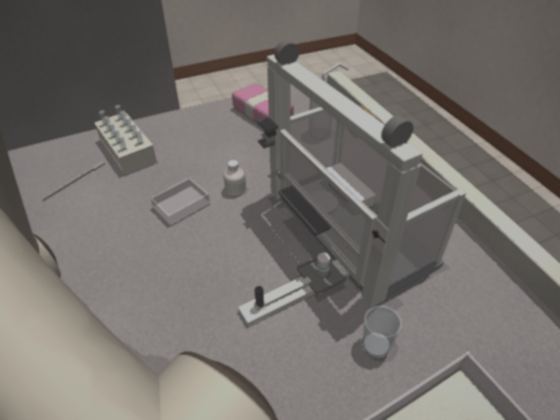

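View pics/a_top.png

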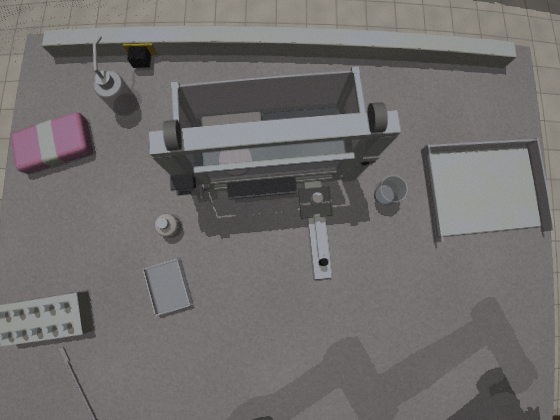

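View pics/a_wrist.png

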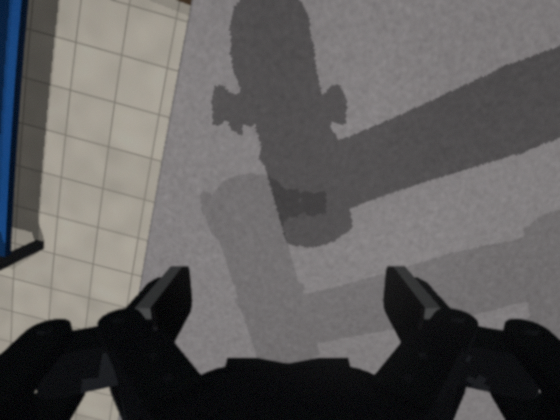

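Run:
```python
import cv2
a=cv2.imread("pics/a_top.png");cv2.imwrite("pics/b_top.png",cv2.resize(a[60:290,140:410],None,fx=2.9,fy=2.6,interpolation=cv2.INTER_CUBIC)[:600,:800])
a=cv2.imread("pics/a_side.png");cv2.imwrite("pics/b_side.png",cv2.resize(a[30:330,220:470],None,fx=2,fy=2,interpolation=cv2.INTER_CUBIC))
```

```text
(no output)
```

View pics/b_top.png

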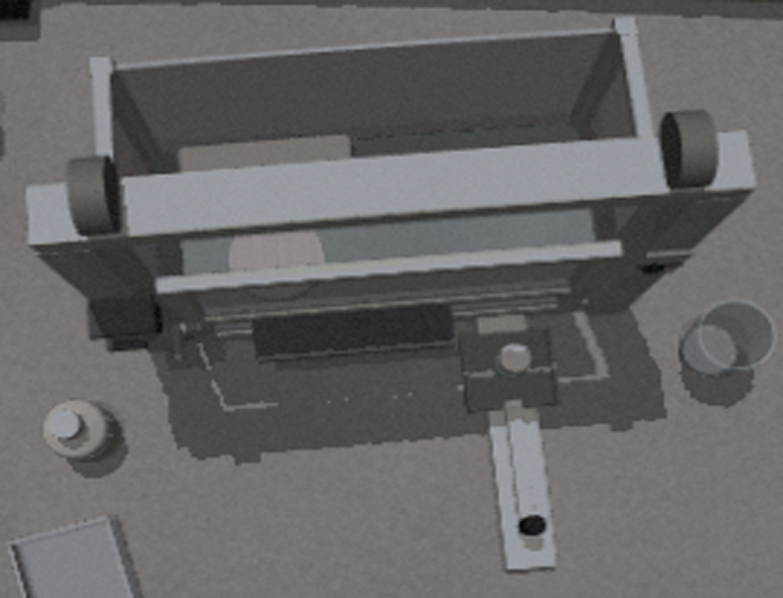

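View pics/b_side.png

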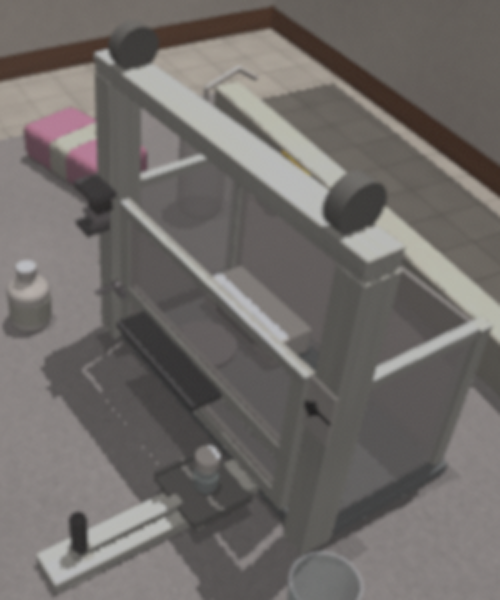

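```bash
cat > h.py <<'E'
import numpy as np,cv2,json
from cell import readout, optics
def proj(c,P):
    P=np.atleast_2d(np.array(P,float))
    return cv2.projectPoints(P,np.array(c["rvec"]),np.array(c["tvec"]),np.array([[c["fx"],0,c["cx"]],[0,c["fy"],c["cy"]],[0,0,1]]),np.array(c["dist_coeffs"]))[0].reshape(-1,2)
def H(p,q):
    c,s=np.cos(p[2]),np.sin(p[2]); q=np.atleast_2d(np.array(q,float))
    return np.c_[p[0]+c*q[:,0]-s*q[:,1],p[1]+s*q[:,0]+c*q[:,1],q[:,2]]
E
cat > cal.py <<'E'
from h import *
from scipy.optimize import least_squares
import pickle
T=optics.capture("top");S=optics.capture("side");pickle.dump((T,S),open("cams.pkl","wb"))
zt=lambda u,v:(140+u/2.9,60+v/2.6); zs=lambda u,v:(220+u/2,30+v/2)
def pts(v):
    hx,hy,th,zk,xf,zm,xm,vx,vy=v
    t=[(-.045,.110,.09),(-.045,-.05,.09),(-.21,-.1,zk+.023),(xf,.21,.382),(xf,-.21,.382),(vx,vy,.078)]
    s=[(-.045,.110,.09),(-.045,-.05,.09),(-.21,-.1,zk+.023),(xf,-.21,.382),(vx,vy,.078),(xf,-.195,zm)]
    return proj(T,H(v,t)),proj(S,H(v,s))
to=np.array([zt(257,360),zt(452,343),zt(532,522),zt(32,243),zt(752,188),zt(516,358)])
so=np.array([zs(120,325),zs(195,407),zs(78,516),zs(370,278),zs(208,456),zs(312,408)])
def f(v):
    a,b=pts(v); return np.r_[(a-to).ravel(),(b-so).ravel()]
r=least_squares(f,[.65,0,0,.05,-.02,.2,0,-.08,-.1],loss="soft_l1")
print(r.x.round(4));print(f(r.x).reshape(-1,2).round(1))
E
python3 cal.py
```

```text
[ 0.7082  0.0151  0.1066  0.0527 -0.0136  0.21   -0.1674 -0.0607 -0.1015]
[[-0.4 -0.9]
 [ 0.4 -0.3]
 [ 0.5 -0.5]
 [-1.5 -0.3]
 [ 2.3  0.4]
 [ 0.2 -0.5]
 [-1.   0. ]
 [-1.   2. ]
 [ 0.4  0.1]
 [-2.3 -7.9]
 [-0.4  0. ]
 [ 3.7  0.2]]
```

```bash
cat >> h.py <<'E'
from scipy.spatial.transform import Rotation as Rn
def R(s): q=s["tool_rot"]; return Rn.from_quat([q[1],q[2],q[3],q[0]])
def goto(pos=None,z=None,y=None,n=1,off=0):
    "print total tool-frame shift (cm) and rotvec (deg); z = tool pointing dir, y = jaw dir"
    s=readout.read_state(); r=R(s)
    d=np.zeros(3) if pos is None else np.array(pos)-s["position"]
    if z is None: rv=np.zeros(3)
    else:
        z=np.array(z,float);z/=np.linalg.norm(z);y=np.array(y,float);y-=z*(y@z);y/=np.linalg.norm(y)
        best=None
        rt=Rn.from_matrix(np.c_[np.cross(y,z),y,z]); rv=(r.inv()*rt).as_rotvec(degrees=True)
    print("shift cm",(r.inv().apply(d)*100).round(2),"rot deg",rv.round(1),"|d|",np.linalg.norm(d)*100,"|r|",np.linalg.norm(rv))
def show():
    s=readout.read_state(); m=R(s).as_matrix()
    print("t",s["time"],"p",s["position"].round(4),"j",s["joint_pos"].round(3),"F",s["contact_force"].round(2),"gap",round(s["finger_gap"],3));print("x",m[:,0].round(3),"y",m[:,1].round(3),"z",m[:,2].round(3))
    json.dump([list(map(float,s["joint_pos"])),list(map(float,s["position"])),list(map(float,s["tool_rot"]))],open("log.jsonl","a"));open("log.jsonl","a").write("\n")
E
python3 -c "
from h import *
show();goto([.40,-.15,.30])"
```

```text
t 0.25 p [ 0.1695 -0.6013  0.2448] j [-1.037  0.385  0.007 -0.    -1.194 -0.259] F [-0.15  0.16 -0.04] gap 1.003
x [-0.962 -0.271  0.   ] y [-0.271  0.962  0.001] z [-0.     0.001 -1.   ]
shift cm [-34.43  37.19  -5.49] rot deg [0. 0. 0.] |d| 50.97512115287219 |r| 0.0
```

{"op": "servo_tool", "data": {
  "commands": [-1.5, 1.6, -0.3, 0, 0, 0, 255, -4, 4.2, -0.7, 0, 0, 0, 255, -6.5, 7, -1.1, 0, 0, 0, 255, -9, 9.8, -1.5, 0, 0, 0, 255, -11.5, 12.5, -1.9, 0, 0, 0, 255]
}}

```text
time: 0.67
position: [0.2466, -0.4484, 0.2642]
tool_rot: [-0.0, -0.137, 0.991, 0.0]
contact_force: [1.0, 0.4, -0.1]
finger_gap: 0.3
```

{"op": "servo_tool", "data": {
  "commands": [-2.3, 2.5, -0.4, 0, 0, 0, 255, -4.6, 5, -0.8, 0, 0, 0, 255, -7, 7.5, -1.1, 0, 0, 0, 255, -9.2, 10, -1.5, 0, 0, 0, 255, -11.5, 12.5, -1.8, 0, 0, 0, 255]
}}

```text
time: 1.08
position: [0.3234, -0.297, 0.2828]
tool_rot: [0.0, -0.137, 0.991, -0.0]
contact_force: [0.7, 0.4, 0.7]
finger_gap: -0.002
```

{"op": "servo_tool", "data": {
  "commands": [-2.3, 2.5, -0.4, 0, 0, 0, 255, -4.6, 5, -0.8, 0, 0, 0, 255, -7, 7.5, -1.1, 0, 0, 0, 255, -9.2, 10, -1.5, 0, 0, 0, 255, -11.4, 12.2, -1.8, 0, 0, 0, 255]
}}

```text
time: 1.5
position: [0.4, -0.1483, 0.3009]
tool_rot: [0.0, -0.137, 0.991, 0.0]
contact_force: [0.0, -1.0, 0.3]
finger_gap: 0.001
```

Run:
```python
from h import *
show()
for n in ["side","top","wrist"]:
    c=optics.capture(n);cv2.imwrite(f"pics/c_{n}.png",c["frame"][:,:,::-1])
```

```text
t 1.5 p [ 0.4    -0.1483  0.3009] j [ 0.029 -0.004 -0.345 -0.    -1.229 -1.324] F [ 0.02 -1.    0.26] gap 0.001
x [-0.962 -0.272 -0.001] y [-0.272  0.962 -0.   ] z [ 0.001  0.    -1.   ]
```

Run:
```python
import cv2,numpy as np
a=cv2.imread("pics/c_side.png");b=cv2.imread("pics/c_wrist.png")
cv2.imwrite("pics/c.png",np.hstack([cv2.resize(a,(400,300)),cv2.resize(b,(400,300))]))
```

```text
(no output)
```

View pics/c.png

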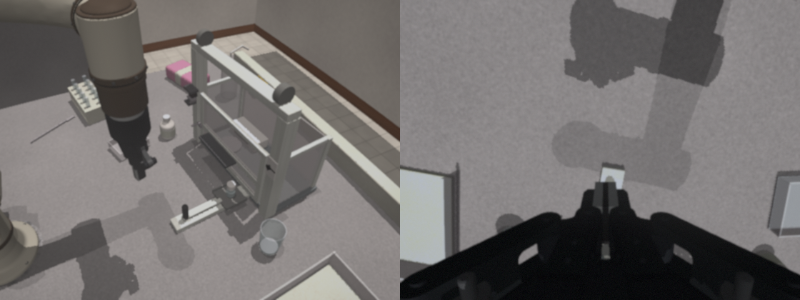

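View pics/c_top.png

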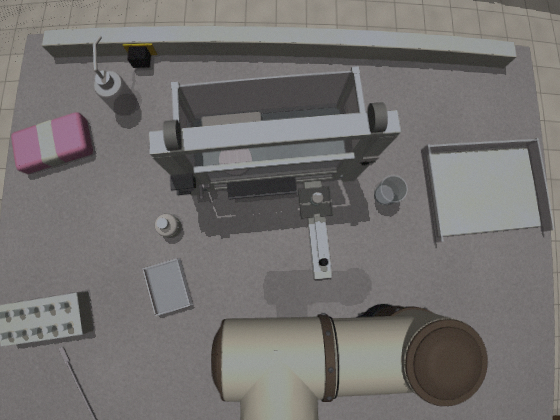

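{"op": "servo_tool", "data": {
  "commands": [0, 0, 0, -5.8, -1.6, 0, 255, 0, 0, 0, -11.6, -3.2, 0, 255, 0, 0, 0, -17.4, -4.8, 0, 255, 0, 0, 0, -23.2, -6.4, 0, 255, 0, 0, 0, -29, -8, 0, 255]
}}

```text
time: 2.07
position: [0.3997, -0.151, 0.3011]
tool_rot: [0.036, -0.132, 0.956, 0.259]
contact_force: [-0.6, 0.8, -0.3]
finger_gap: -0.001
```

Run:
```python
from h import *
show()
```

```text
t 2.0667 p [ 0.3997 -0.151   0.3011] j [-0.348  0.149 -0.089 -0.495 -1.535 -0.879] F [-0.63  0.75 -0.25] gap -0.001
x [-0.963 -0.234 -0.137] y [-0.271  0.831  0.486] z [-0.     0.505 -0.863]
```

```bash
cat > kin.py <<'E'
from h import *
from scipy.optimize import least_squares
E=lambda ax,a: Rn.from_euler(ax,a).as_matrix()
R6=np.array([[0,0,1],[0,-1,0],[1,0,0]],float).T  # tool axes at zero: z fwd
def fk(q,k):
    d1,a1,a2,a3,d4,off,d6=k[:7]
    R1=E('z',q[0]);p=R1@np.array([a1,0,d1])
    R2=R1@E('y',q[1]);p=p+R2@np.array([0,0,a2])
    R3=R2@E('y',-q[2]);p=p+R3@np.array([d4,0,a3])
    R4=R3@E('x',k[8]*q[3]);R5=R4@E('y',-q[4]);p=p+R5@np.array([d6,off,0])
    Rt=R5@E('x',k[9]*q[5]+k[7])@np.array([[0,0,1],[0,1,0],[-1,0,0]],float)
    return p,Rt
def load():
    return [json.loads(l) for l in open("log.jsonl") if l.strip()]
if __name__=="__main__":
    D=load();best=None
    for s4 in(1,-1):
     for s6 in(1,-1):
      for k7 in(0,1.57,3.14,-1.57):
       def f(k):
        k=np.r_[k,s4,s6];o=[]
        for q,p,t in D:
            pp,Rt=fk(q,k);o+=list((pp-p)*5);M=Rn.from_quat([t[1],t[2],t[3],t[0]]).as_matrix();o+=list((Rt-M).ravel())
        o+=list((np.array(k[:6])-[.25,0,.45,0,.45,-.16])*1e-3)
        return np.array(o)
       r=least_squares(f,[.25,0,.45,0,.45,-.16,.25,k7])
       if best is None or r.cost<best[0]: best=(r.cost,np.r_[r.x,s4,s6],f(r.x))
    print(best[0],best[1].round(4),abs(best[2]).max());np.save("k.npy",best[1])
E
python3 kin.py
```

```text
1.0994796110682293e-08 [ 0.1606 -0.      0.5649 -0.      0.4218 -0.1598  0.2837 -1.5708 -1.
 -1.    ] 0.00011489993741563814
```

```bash
cat > ik.py <<'E'
from kin import *
k=np.load("k.npy")
lo=np.array([-3.14,-1.21,-1.07,-3.16,-2.99,-3.1]);hi=np.array([3.14,2.06,1.41,2.05,-.16,3.1])
def ik(p,Rt,q0):
    f=lambda q:(lambda a:np.r_[(a[0]-p)*5,(a[1]-Rt).ravel()])(fk(q,k))
    r=least_squares(f,np.clip(q0,lo+.01,hi-.01),bounds=(lo,hi));return r.x,np.sqrt(2*r.cost)
def frame(z,y):
    z=np.array(z,float);z/=np.linalg.norm(z);y=np.array(y,float);y-=z*(y@z);y/=np.linalg.norm(y)
    return np.c_[np.cross(y,z),y,z]
def joints(q):
    # wrist centre points
    d1,a1,a2,a3,d4,off,d6=k[:7]
    R1=E('z',q[0]);p0=np.array([0,0,d1]);R2=R1@E('y',q[1]);p1=p0+R2@[0,0,a2];R3=R2@E('y',-q[2]);p2=p1+R3@[d4,0,0]
    R5=R3@E('x',-q[3])@E('y',-q[4]);p3=p2+R5@[0,off,0];return p1,p2,p3
hp=np.array([.7082,.0151,.1066])
E
python3 - <<'E'
from ik import *
q0=np.array([-.35,.15,-.09,-1.5,-1,-.8])
for extra in (-.2,0,.2,.4):
  for z in(.065,.2):
    th=hp[2]+extra
    p=H(hp,(-.032,.03,z))[0]
    for sy in(1,-1):
      best=min((ik(p,frame([np.cos(th),np.sin(th),0],[-sy*np.sin(th),sy*np.cos(th),0]),q0+d) for d in ([0]*6,[0,.5,0,0,0,2],[0,.5,-.5,0,0,-2])),key=lambda r:r[1])
      print(extra,z,sy,best[0].round(2),round(best[1],4),[a.round(2).tolist() for a in joints(best[0])])
E
```

```text
-0.2 0.065 1 [-0.24  0.98 -0.79 -2.99 -1.77  1.6 ] 0.0 [[0.46, -0.11, 0.47], [0.38, -0.09, 0.06], [0.39, 0.07, 0.06]]
-0.2 0.065 -1 [-0.24  0.98 -0.79 -2.99 -1.77 -1.54] 0.0 [[0.46, -0.11, 0.47], [0.38, -0.09, 0.06], [0.39, 0.07, 0.06]]
-0.2 0.2 1 [-0.24  0.62 -0.81 -3.   -1.43  1.55] 0.0 [[0.32, -0.08, 0.62], [0.38, -0.09, 0.2], [0.39, 0.07, 0.2]]
-0.2 0.2 -1 [-0.24  0.62 -0.81 -3.   -1.43 -1.59] 0.0 [[0.32, -0.08, 0.62], [0.38, -0.09, 0.2], [0.39, 0.07, 0.2]]
0 0.065 1 [-0.35  0.97 -0.68 -2.69 -1.64  1.6 ] 0.0 [[0.44, -0.16, 0.48], [0.41, -0.15, 0.06], [0.39, 0.01, 0.06]]
0 0.065 -1 [-0.35  0.97 -0.68 -2.69 -1.64 -1.54] 0.0 [[0.44, -0.16, 0.48], [0.41, -0.15, 0.06], [0.39, 0.01, 0.06]]
0 0.2 1 [-0.34  0.6  -0.7  -2.68 -1.33  1.45] 0.0 [[0.3, -0.11, 0.63], [0.41, -0.15, 0.22], [0.39, 0.01, 0.2]]
0 0.2 -1 [-0.34  0.6  -0.7  -2.68 -1.33 -1.69] 0.0 [[0.3, -0.11, 0.63], [0.41, -0.15, 0.22], [0.39, 0.01, 0.2]]
0.2 0.065 1 [-0.41  0.94 -0.55 -2.42 -1.51  1.51] 0.0 [[0.42, -0.18, 0.49], [0.45, -0.2, 0.07], [0.4, -0.04, 0.07]]
0.2 0.065 -1 [-0.41  0.94 -0.55 -2.42 -1.51 -1.63] 0.0 [[0.42, -0.18, 0.49], [0.45, -0.2, 0.07], [0.4, -0.04, 0.07]]
0.2 0.2 1 [-0.4   0.59 -0.56 -2.39 -1.25  1.29] 0.0 [[0.29, -0.12, 0.63], [0.45, -0.19, 0.24], [0.4, -0.04, 0.2]]
0.2 0.2 -1 [-0.4   0.59 -0.56 -2.39 -1.25 -1.85] 0.0 [[0.29, -0.12, 0.63], [0.45, -0.19, 0.24], [0.4, -0.04, 0.2]]
0.4 0.065 1 [-0.44  0.91 -0.41 -2.18 -1.42  1.36] 0.0 [[0.41, -0.19, 0.51], [0.5, -0.23, 0.1], [0.43, -0.1, 0.07]]
0.4 0.065 -1 [-0.44  0.91 -0.41 -2.18 -1.42 -1.78] 0.0 [[0.41, -0.19, 0.51], [0.5, -0.23, 0.1], [0.43, -0.1, 0.07]]
0.4 0.2 1 [-0.42  0.59 -0.41 -2.14 -1.24  1.1 ] 0.0 [[0.29, -0.13, 0.63], [0.49, -0.22, 0.27], [0.43, -0.1, 0.2]]
0.4 0.2 -1 [-0.42  0.59 -0.41 -2.14 -1.24 -2.04] 0.0 [[0.29, -0.13, 0.63], [0.49, -0.22, 0.27], [0.43, -0.1, 0.2]]
```

Run:
```python
from ik import *
from scipy.spatial.transform import Slerp
s=readout.read_state();q=s["joint_pos"]
th=hp[2];b=np.radians(15)
Z=[np.cos(th)*np.cos(b),np.sin(th)*np.cos(b),-np.sin(b)];Y=[np.sin(th),-np.cos(th),0]
Rt=frame(Z,Y);R0=R(s).as_matrix()
for wp in ([.50,0.02,.30],[.54,0.025,.25]):
  q=s["joint_pos"];sl=Slerp([0,1],Rn.from_matrix([R0,Rt]));print("angle",np.degrees(np.linalg.norm((Rn.from_matrix(R0).inv()*Rn.from_matrix(Rt)).as_rotvec())))
  for t in np.linspace(0,1,9):
    q,e=ik(s["position"]*(1-t)+t*np.array(wp),sl(t).as_matrix(),q);print(q.round(2),round(e,4),[a.round(2).tolist() for a in joints(q)])
  for z in (.1,.065,.12,.19):
    q,e=ik(H(hp,(-.036,.03,z))[0],Rt,q);print(z,q.round(2),round(e,4),[a.round(2).tolist() for a in joints(q)])
```

```text
angle 169.41005222871883
[-0.35  0.15 -0.09 -0.5  -1.53 -0.88] 0.0 [[0.08, -0.03, 0.72], [0.46, -0.17, 0.62], [0.4, -0.29, 0.55]]
[-0.44  0.2  -0.06 -0.69 -1.6  -1.09] 0.0 [[0.1, -0.05, 0.71], [0.47, -0.22, 0.61], [0.39, -0.32, 0.51]]
[-0.53  0.22 -0.09 -0.89 -1.62 -1.3 ] 0.0 [[0.11, -0.06, 0.71], [0.45, -0.26, 0.59], [0.37, -0.33, 0.47]]
[-0.6   0.22 -0.16 -1.08 -1.57 -1.5 ] 0.0 [[0.1, -0.07, 0.71], [0.42, -0.29, 0.56], [0.34, -0.32, 0.43]]
[-0.65  0.19 -0.28 -1.26 -1.48 -1.69] 0.0 [[0.09, -0.06, 0.72], [0.38, -0.29, 0.52], [0.3, -0.29, 0.39]]
[-0.67  0.14 -0.41 -1.44 -1.35 -1.86] 0.0 [[0.06, -0.05, 0.72], [0.34, -0.27, 0.5], [0.26, -0.24, 0.36]]
[-0.65  0.07 -0.55 -1.63 -1.17 -2.05] 0.0 [[0.03, -0.02, 0.72], [0.3, -0.23, 0.48], [0.24, -0.17, 0.35]]
[-0.56 -0.03 -0.65 -1.84 -0.9  -2.25] 0.0 [[-0.01, 0.01, 0.73], [0.28, -0.17, 0.48], [0.22, -0.09, 0.35]]
[-0.39 -0.11 -0.69 -2.07 -0.55 -2.43] 0.0 [[-0.06, 0.02, 0.72], [0.27, -0.11, 0.49], [0.23, -0.01, 0.37]]
0.1 [-0.34  0.68 -0.68 -2.66 -1.12 -1.67] 0.0 [[0.33, -0.12, 0.6], [0.42, -0.15, 0.19], [0.4, 0.01, 0.17]]
0.065 [-0.34  0.77 -
[... 1009 characters left out ...]
9, -0.06, 0.71], [0.34, -0.25, 0.43], [0.27, -0.16, 0.31]]
[-0.55  0.15 -0.67 -1.98 -0.97 -2.02] 0.0 [[0.07, -0.04, 0.72], [0.32, -0.2, 0.41], [0.26, -0.09, 0.31]]
[-0.44  0.11 -0.76 -2.32 -0.75 -2.08] 0.0 [[0.06, -0.03, 0.72], [0.3, -0.14, 0.4], [0.27, -0.0, 0.32]]
0.1 [-0.34  0.68 -0.68 -2.66 -1.12 -1.67] 0.0 [[0.33, -0.12, 0.6], [0.42, -0.15, 0.19], [0.4, 0.01, 0.17]]
0.065 [-0.34  0.77 -0.69 -2.68 -1.21 -1.62] 0.0 [[0.37, -0.13, 0.57], [0.42, -0.15, 0.15], [0.4, 0.01, 0.14]]
0.12 [-0.33  0.62 -0.67 -2.65 -1.06 -1.7 ] 0.0 [[0.31, -0.11, 0.62], [0.42, -0.14, 0.21], [0.4, 0.01, 0.19]]
0.19 [-0.32  0.44 -0.62 -2.58 -0.85 -1.84] 0.0 [[0.23, -0.07, 0.67], [0.42, -0.14, 0.3], [0.4, 0.01, 0.26]]
```

```bash
cat >> ik.py <<'E'
from scipy.spatial.transform import Slerp
b=np.radians(15)
def RT(th=hp[2],b=b): return frame([np.cos(th)*np.cos(b),np.sin(th)*np.cos(b),-np.sin(b)],[np.sin(th),-np.cos(th),0])
def nxt(wp,Rt,frac=1.):
    s=readout.read_state();r=R(s);rv=(r.inv()*Rn.from_matrix(Rt)).as_rotvec(degrees=True)*frac
    d=(np.array(wp)-s["position"])*frac
    print("d cm",(r.inv().apply(d)*100).round(2),"rv",rv.round(2),"norm",np.linalg.norm(d)*100,np.linalg.norm(rv))
E
python3 -c "
from ik import *
nxt([.54,.025,.25],RT(),.2)"
```

```text
d cm [-3.38  1.67  2.66] rv [-18.58  -8.61  26.99] norm 4.616497753096671 33.88201044574377
```

```bash
python3 -c "
from ik import *
s=readout.read_state();r=R(s);d=(np.array([.54,.025,.25])-s['position'])/5*100
st=Rn.from_rotvec([-18.6,-8.6,27],degrees=True)
for i in range(5): print(r.inv().apply(d).round(2)); r=r*st
"
```

```text
[-3.38  1.67  2.66]
[-2.02  1.92  3.68]
[-0.64  1.21  4.41]
[ 0.3  -0.21  4.6 ]
[ 0.48 -1.87  4.19]
```

{"op": "servo_tool", "data": {
  "commands": [-0.7, 0.3, 0.5, -3.7, -1.7, 5.4, 255, -1.4, 0.7, 1.1, -7.4, -3.4, 10.8, 255, -2, 1, 1.6, -11.1, -5.1, 16.2, 255, -2.7, 1.3, 2.1, -14.8, -6.8, 21.6, 255, -3.4, 1.7, 2.7, -18.6, -8.6, 27, 255]
}}

```text
time: 2.48
position: [0.428, -0.1156, 0.2894]
tool_rot: [0.023, 0.113, 0.901, 0.418]
contact_force: [0.0, -0.4, -0.0]
finger_gap: -0.001
```

{"op": "servo_tool", "data": {
  "commands": [-0.4, 0.4, 0.7, -3.7, -1.7, 5.4, 255, -0.8, 0.8, 1.5, -7.4, -3.4, 10.8, 255, -1.2, 1.2, 2.2, -11.1, -5.1, 16.2, 255, -1.6, 1.5, 2.9, -14.8, -6.8, 21.6, 255, -2, 1.9, 3.7, -18.6, -8.6, 27, 255]
}}

```text
time: 2.9
position: [0.4557, -0.0804, 0.2785]
tool_rot: [0.009, 0.344, 0.767, 0.541]
contact_force: [-0.1, -0.0, -0.9]
finger_gap: 0.0
```

{"op": "servo_tool", "data": {
  "commands": [-0.1, 0.2, 0.9, -3.7, -1.7, 5.4, 255, -0.3, 0.5, 1.8, -7.4, -3.4, 10.8, 255, -0.4, 0.7, 2.6, -11.1, -5.1, 16.2, 255, -0.5, 1, 3.5, -14.8, -6.8, 21.6, 255, -0.6, 1.2, 4.4, -18.6, -8.6, 27, 255]
}}

```text
time: 3.32
position: [0.4832, -0.045, 0.2682]
tool_rot: [-0.005, 0.546, 0.567, 0.617]
contact_force: [0.5, -0.3, -0.2]
finger_gap: -0.004
```

```bash
python3 -c "
from ik import *
show();nxt([.54,.025,.25],RT(),.5)"; python3 kin.py
```

```text
t 3.3167 p [ 0.4832 -0.045   0.2682] j [-0.64   0.234 -0.387 -1.439 -1.336 -1.754] F [ 0.54 -0.29 -0.21] gap -0.004
x [-0.404  0.613  0.679] y [ 0.625 -0.357  0.694] z [ 0.668  0.705 -0.239]
d cm [ 0.38 -0.11  4.58] rv [-18.5   -8.42  26.91] norm 4.599590205862522 33.728369615351674
1.0994813289361566e-08 [ 0.1606 -0.      0.5649 -0.      0.4218 -0.1598  0.2837  4.7124 -1.
 -1.    ] 0.00011489990268854416
```

{"op": "servo_tool", "data": {
  "commands": [0.1, 0, 0.9, -3.7, -1.7, 5.4, 255, 0.1, 0, 1.8, -7.4, -3.4, 10.8, 255, 0.2, -0.1, 2.7, -11.1, -5.1, 16.2, 255, 0.2, -0.2, 3.6, -14.8, -6.8, 21.6, 255, 0.3, -0.2, 4.6, -18.6, -8.6, 27, 255]
}}

```text
time: 3.73
position: [0.5109, -0.0099, 0.2573]
tool_rot: [-0.019, 0.701, 0.317, 0.639]
contact_force: [1.5, -0.5, 0.0]
finger_gap: 0.002
```

{"op": "servo_tool", "data": {
  "commands": [0.1, -0.4, 0.8, -3.7, -1.7, 5.4, 255, 0.2, -0.8, 1.7, -7.4, -3.4, 10.8, 255, 0.3, -1.1, 2.5, -11.1, -5.1, 16.2, 255, 0.4, -1.5, 3.3, -14.8, -6.8, 21.6, 255, 0.5, -1.9, 4.2, -18.6, -8.6, 27, 255]
}}

```text
time: 4.15
position: [0.5387, 0.0258, 0.2473]
tool_rot: [-0.031, 0.794, 0.04, 0.606]
contact_force: [0.1, 0.9, 0.2]
finger_gap: 0.004
```

```bash
wc -l log.jsonl
python3 - <<'E'
from ik import *
show();nxt([.54,.025,.25],RT())
for n in ["side","top","wrist"]:
    c=optics.capture(n);cv2.imwrite(f"pics/d_{n}.png",c["frame"][:,:,::-1])
E
python3 kin.py
```

```text
4 log.jsonl
t 4.15 p [0.5387 0.0258 0.2473] j [-0.436  0.115 -0.771 -2.337 -0.754 -2.063] F [0.13 0.88 0.17] gap 0.004
x [0.263 0.027 0.964] y [ 0.101 -0.995 -0.   ] z [ 0.96   0.097 -0.264]
d cm [0.29 0.1  0.05] rv [ 0.3   0.32 -0.09] norm 0.3130903352652735 0.4422352357636216
1.0994813601012254e-08 [ 0.1606  0.      0.5649 -0.      0.4218 -0.1598  0.2837  4.7124 -1.
 -1.    ] 0.0001148999022472152
```

View pics/d_wrist.png

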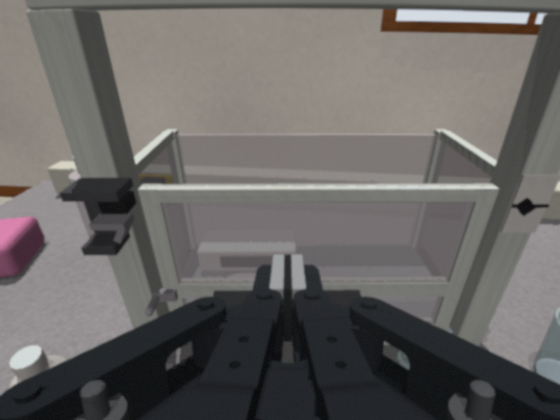

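View pics/d_side.png

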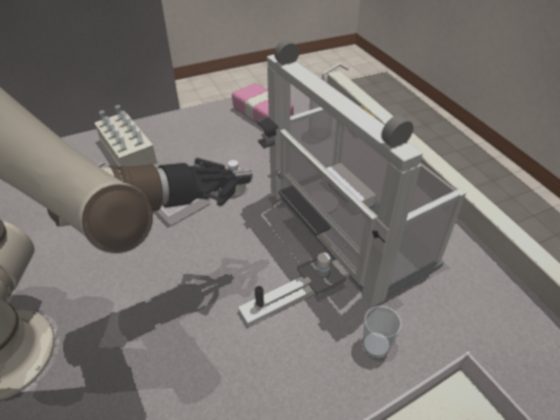

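View pics/d_top.png

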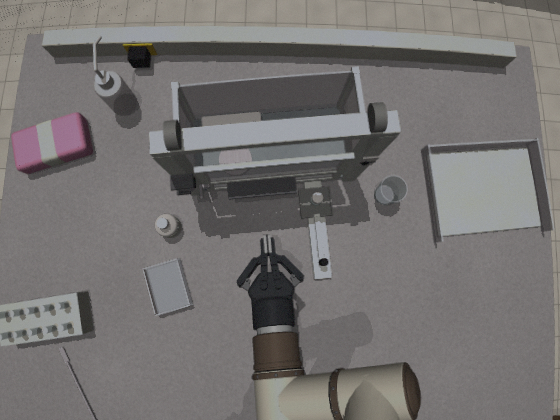

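```bash
cat >> h.py <<'E'
def ray(c,uv,s=None):
    K=np.array([[c["fx"],0,c["cx"]],[0,c["fy"],c["cy"]],[0,0,1]])
    n=cv2.undistortPoints(np.array([[uv]],float),K,np.array(c["dist_coeffs"])).ravel();d=np.r_[n,1]
    if s is not None:
        T=np.array(c["T_tool_cam"]);M=R(s).as_matrix();return M@T[:3,3]+s["position"],M@T[:3,:3]@d
    Rm=cv2.Rodrigues(np.array(c["rvec"]))[0];return -Rm.T@np.array(c["tvec"]),Rm.T@d
def tri(rays):
    A=np.zeros((3,3));b=np.zeros(3)
    for o,d in rays:
        d=d/np.linalg.norm(d);P=np.eye(3)-np.outer(d,d);A+=P;b+=P@o
    x=np.linalg.solve(A,b);return x,[np.linalg.norm((np.eye(3)-np.outer(d,d)/(d@d))@(x-o)) for o,d in rays]
def inH(p,x):
    c,s=np.cos(p[2]),np.sin(p[2]);d=np.array(x)-[p[0],p[1],0];return np.array([c*d[0]+s*d[1],-s*d[0]+c*d[1],d[2]])
E
python3 - <<'E'
from ik import *
s=readout.read_state();W=optics.capture("wrist");S=optics.capture("side");T=optics.capture("top")
for nm,w,sd in [("mark",(526,207),(376,234)),("sash top right outer",(496,187),None)]:
    rs=[ray(W,w,s)]+([ray(S,sd)] if sd else [])
    if sd:
        x,e=tri(rs);print(nm,x.round(4),inH(hp,x).round(4),e)
# project hood points in wrist via plane intersection at hood x=-.006 
def plane(uv,px):
    o,d=ray(W,uv,s);n=np.array([np.cos(hp[2]),np.sin(hp[2]),0]);t=(px-(o-[hp[0],hp[1],0])@n)/(d@n);return inH(hp,o+t*d)
for nm,uv,px in [("sashTL",(141,186),-.006),("sashTR",(497,187),-.006),("sash right low",(455,335),-.006),("mark",(526,207),-.02),("mark",(526,207),-.01),("pin",(168,294),-.03),("catch low bottom",(103,248),-.03)]: print(nm,px,plane(uv,px).round(4))
E
```

```text
mark [ 0.7112 -0.1752  0.2061] [-0.0172 -0.1895  0.2061] [np.float64(0.0009528656282395591), np.float64(0.0009528656282395978)]
sashTL -0.006 [-0.006   0.1654  0.2196]
sashTR -0.006 [-0.006  -0.1641  0.22  ]
sash right low -0.006 [-0.006  -0.1797  0.0168]
mark -0.02 [-0.02   -0.188   0.2066]
mark -0.01 [-0.01   -0.1965  0.2012]
pin -0.03 [-0.03    0.1532  0.1084]
catch low bottom -0.03 [-0.03    0.2045  0.1664]
```

Run:
```python
from ik import *
s=readout.read_state();q=s["joint_pos"];print(fk(q,k)[0]-s["position"])
for h in [(-.13,.03,.15),(-.12,.03,.058),(-.036,.03,.058),(-.036,.03,.19)]:
    q,e=ik(H(hp,h)[0],RT(),q);print(q.round(2),round(e,4),[a.round(2).tolist() for a in joints(q)])
nxt(H(hp,(-.12,.03,.058))[0],RT())
```

```text
[-1.51929358e-10  1.95618942e-09 -2.00027808e-09]
[-0.45  0.51 -0.86 -2.55 -1.14 -1.69] 0.0 [[0.25, -0.12, 0.65], [0.33, -0.16, 0.24], [0.3, 0.0, 0.22]]
[-0.44  0.84 -0.87 -2.61 -1.43 -1.5 ] 0.0 [[0.38, -0.18, 0.54], [0.33, -0.16, 0.12], [0.31, 0.0, 0.13]]
[-0.34  0.79 -0.69 -2.68 -1.23 -1.61] 0.0 [[0.38, -0.13, 0.56], [0.42, -0.15, 0.14], [0.4, 0.01, 0.13]]
[-0.32  0.44 -0.62 -2.58 -0.85 -1.84] 0.0 [[0.23, -0.07, 0.67], [0.42, -0.14, 0.3], [0.4, 0.01, 0.26]]
d cm [-17.1   -0.2    9.48] rv [0.02 0.15 0.25] norm 19.55397205004723 0.2930842189716979
```

{"op": "servo_tool", "data": {
  "commands": [-1.5, 0, 0.8, 0, 0, 0, 255, -3.5, 0, 1.9, 0, 0, 0, 255, -5.5, 0, 3, 0, 0, 0, 255, -7.5, -0.1, 4.2, 0, 0, 0, 255, -9.5, -0.1, 5.3, 0, 0, 0, 255]
}}

```text
time: 4.87
position: [0.566, 0.0289, 0.1414]
tool_rot: [-0.031, 0.793, 0.043, 0.607]
contact_force: [0.5, -0.2, 0.7]
finger_gap: -0.005
```

{"op": "servo_tool", "data": {
  "commands": [-2, 0, 1.1, 0, 0, 0, 255, -4, 0, 2.2, 0, 0, 0, 255, -6, -0.1, 3.3, 0, 0, 0, 255, -7.2, -0.1, 4, 0, 0.1, 0.2, 255, -7.6, -0.1, 4.2, 0, 0.1, 0.2, 255]
}}

```text
time: 5.28
position: [0.5864, 0.0322, 0.0545]
tool_rot: [-0.033, 0.794, 0.041, 0.606]
contact_force: [0.5, -0.1, 0.4]
finger_gap: 0.0
```

Run:
```python
from ik import *
show();nxt(H(hp,(-.036,.03,.058))[0],RT())
for n in ["side","top","wrist"]:
    c=optics.capture(n);cv2.imwrite(f"pics/e_{n}.png",c["frame"][:,:,::-1])
```

```text
t 5.2833 p [0.5864 0.0322 0.0545] j [-0.443  0.846 -0.867 -2.608 -1.427 -1.498] F [ 0.52 -0.11  0.37] gap 0.0
x [0.261 0.025 0.965] y [ 0.105 -0.994 -0.002] z [ 0.959  0.102 -0.263]
d cm [ 2.53 -0.01  7.94] rv [ 0.03  0.23 -0.15] norm 8.33293654191804 0.2762326649653795
```

View pics/e_wrist.png

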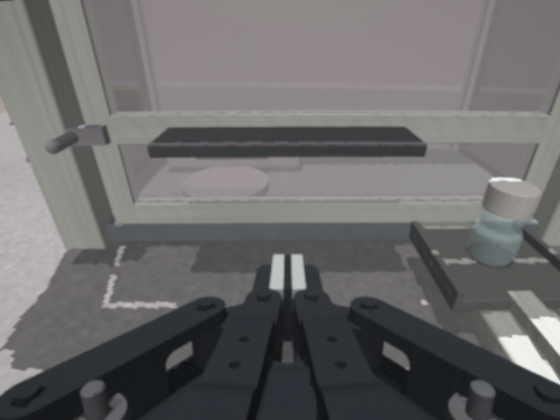

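View pics/e_side.png

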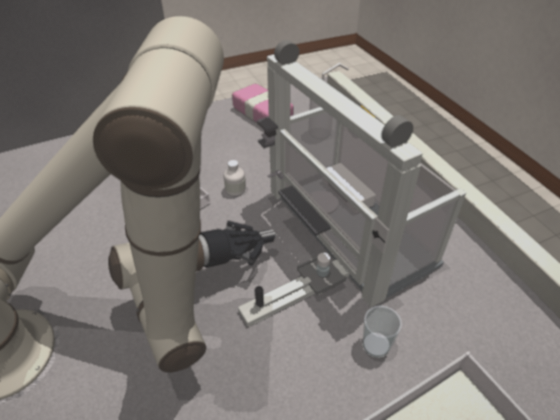

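Run:
```python
from ik import *
s=readout.read_state();W=optics.capture("wrist")
def plane(uv,px):
    o,d=ray(W,uv,s);n=np.array([np.cos(hp[2]),np.sin(hp[2]),0]);t=(px-(o-[hp[0],hp[1],0])@n)/(d@n);return inH(hp,o+t*d)
for uv in [(150,156),(425,155),(152,149),(424,146)]: print(plane(uv,-.045).round(4))
print(inH(hp,s["position"]))
```

```text
[-0.045   0.1126  0.0904]
[-0.045  -0.0507  0.0908]
[-0.045   0.1105  0.0947]
[-0.045  -0.0489  0.0963]
[-0.11985659  0.03064036  0.05782521]
```

{"op": "servo_tool", "data": {
  "commands": [0.4, 0, 1.2, 0, 0, 0, 255, 1, 0, 3, 0, 0, 0, 255, 1.6, 0, 5, 0, 0, 0, 255, 2.2, 0, 7, 0, 0, 0, 255, 2.5, 0, 7.9, 0, 0.2, -0.1, 255]
}}

```text
time: 5.9
position: [0.6705, 0.0418, 0.0654]
tool_rot: [-0.031, 0.789, 0.043, 0.612]
contact_force: [0.2, -0.1, 0.7]
finger_gap: 0.003
```

Run:
```python
from ik import *
show();nxt(H(hp,(-.036,.03,.07))[0],RT());s=readout.read_state();print(s["joint_vel"],s["joint_torque"],s["moment"])
c=optics.capture("side");cv2.imwrite("pics/f.png",c["frame"][:,:,::-1])
```

```text
t 5.9 p [0.6705 0.0418 0.0654] j [-0.337  0.778 -0.688 -2.685 -1.223 -1.614] F [ 0.23 -0.09  0.7 ] gap 0.003
x [0.248 0.031 0.968] y [ 0.106 -0.994  0.004] z [ 0.963  0.102 -0.25 ]
d cm [ 0.41  0.06 -0.24] rv [ 0.06 -0.54  0.23] norm 0.48186157962858983 0.5934532668791682
[ 0.103802    0.01309072  0.19664065 -0.0471032   0.15563664 -0.06156863] [ 1.65910553e-02 -3.96575582e+01  1.30387086e+00 -4.11633281e-01
 -1.83947884e+00 -4.35418566e-02] [-0.18640546  1.87146384  0.00538942]
```

View pics/f.png

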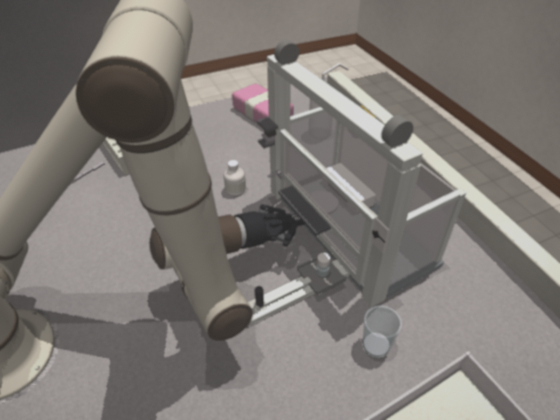

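Run:
```python
from ik import *
c=optics.capture("side")
show();s=readout.read_state();print(s["joint_vel"].round(3),s["moment"])
print(joints(s["joint_pos"]))
cv2.imwrite("pics/f2.png",cv2.resize(c["frame"][220:370,180:360,::-1],None,fx=4,fy=4,interpolation=cv2.INTER_CUBIC))
```

```text
t 6.0 p [0.669  0.0422 0.0641] j [-0.338  0.78  -0.69  -2.683 -1.225 -1.613] F [ 0.56  0.41 -0.26] gap -0.001
x [0.25  0.03  0.968] y [ 0.108 -0.994  0.003] z [ 0.962  0.103 -0.252]
[-0.015  0.022 -0.066  0.029 -0.009  0.008] [-0.20406012  1.95857372 -0.00685432]
(array([ 0.37476707, -0.13153876,  0.5622954 ]), array([ 0.41491374, -0.14562976,  0.1426468 ]), array([0.39601547, 0.01288853, 0.13551611]))
```

View pics/f2.png

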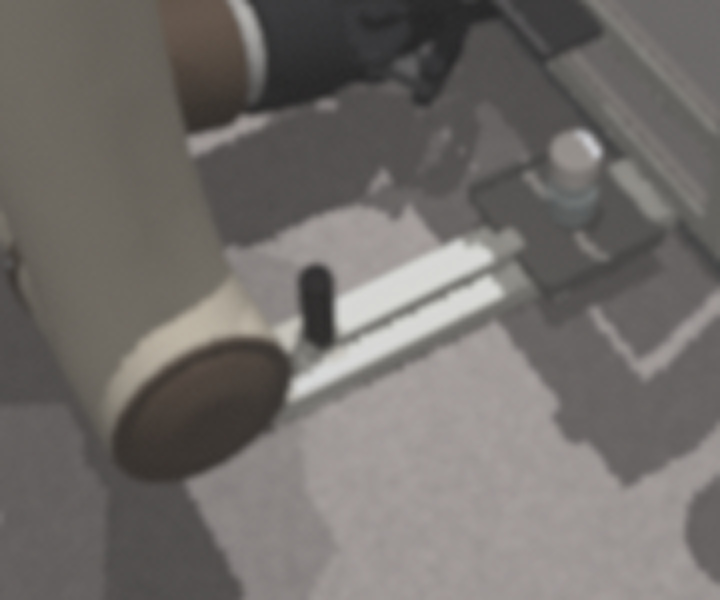

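{"op": "servo_tool", "data": {
  "commands": [0.2, 0, -0.05, 0, 0, 0, 255, 0.4, 0, -0.1, 0, 0, 0, 255, 0.6, 0, -0.15, 0, 0, 0, 255, 0.8, 0, -0.2, 0, 0, 0, 255, 1.0, 0, -0.26, 0, 0, 0, 255]
}}

```text
time: 6.42
position: [0.6675, 0.0419, 0.0718]
tool_rot: [-0.032, 0.792, 0.042, 0.608]
contact_force: [0.7, -0.6, -0.1]
finger_gap: -0.0
```

{"op": "servo_tool", "data": {
  "commands": [0.2, 0, -0.05, 0, 0, 0, 255, 0.4, 0, -0.1, 0, 0, 0, 255, 0.6, 0, -0.15, 0, 0, 0, 255, 0.8, 0, -0.2, 0, 0, 0, 255, 1.0, 0, -0.26, 0, 0, 0, 255]
}}

```text
time: 6.83
position: [0.6679, 0.042, 0.0818]
tool_rot: [-0.032, 0.792, 0.042, 0.608]
contact_force: [-0.6, -1.3, -2.3]
finger_gap: 0.003
```

{"op": "servo_tool", "data": {
  "commands": [0.3, 0, -0.08, 0, 0, 0, 255, 0.7, 0, -0.18, 0, 0, 0, 255, 1.1, 0, -0.29, 0, 0, 0, 255, 1.5, 0, -0.39, 0, 0, 0, 255, 1.9, 0, -0.5, 0, 0, 0, 255]
}}

```text
time: 7.25
position: [0.668, 0.0421, 0.1022]
tool_rot: [-0.032, 0.792, 0.043, 0.609]
contact_force: [-1.5, -1.5, -1.9]
finger_gap: 0.003
```

{"op": "servo_tool", "data": {
  "commands": [0.4, 0, -0.1, 0, 0, 0, 255, 0.8, 0, -0.21, 0, 0, 0, 255, 1.2, 0, -0.31, 0, 0, 0, 255, 1.6, 0, -0.42, 0, 0, 0, 255, 2.0, 0, -0.52, 0, 0, 0, 255]
}}

```text
time: 7.67
position: [0.668, 0.0422, 0.1228]
tool_rot: [-0.032, 0.792, 0.043, 0.609]
contact_force: [-1.6, -2.0, -2.5]
finger_gap: -0.003
```

Run:
```python
from ik import *
show();print(inH(hp,readout.read_state()["position"]))
a=optics.capture("side");b=optics.capture("wrist")
cv2.imwrite("pics/g.png",np.hstack([a["frame"][:,180:460,::-1],cv2.resize(b["frame"][:,:,::-1],(500,420))]))
```

```text
t 7.6667 p [0.668  0.0422 0.1228] j [-0.332  0.615 -0.678 -2.653 -1.062 -1.704] F [-1.61 -1.97 -2.45] gap -0.003
x [0.255 0.028 0.966] y [ 0.107 -0.994  0.001] z [ 0.961  0.103 -0.257]
[-0.0370586   0.0311902   0.12278113]
```

View pics/g.png

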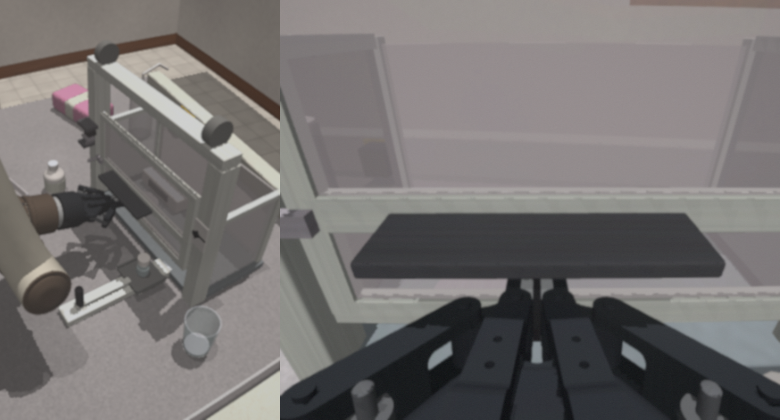

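Run:
```python
from ik import *
s=readout.read_state();W=optics.capture("wrist")
def plane(uv,px):
    o,d=ray(W,uv,s);n=np.array([np.cos(hp[2]),np.sin(hp[2]),0]);t=(px-(o-[hp[0],hp[1],0])@n)/(d@n);return inH(hp,o+t*d)
for uv in [(87,275),(495,274)]: print(plane(uv,-.045).round(4))
```

```text
[-0.045   0.1131  0.1354]
[-0.045  -0.0523  0.1363]
```

{"op": "servo_tool", "data": {
  "commands": [0.4, 0, -0.1, 0, 0, 0, 255, 0.8, 0, -0.21, 0, 0, 0, 255, 1.2, 0, -0.31, 0, 0, 0, 255, 1.6, 0, -0.42, 0, 0, 0, 255, 2.0, 0, -0.52, 0, 0, 0, 255]
}}

```text
time: 8.23
position: [0.6683, 0.0424, 0.1435]
tool_rot: [-0.032, 0.792, 0.043, 0.609]
contact_force: [-0.4, -0.1, -2.0]
finger_gap: -0.002
```

{"op": "servo_tool", "data": {
  "commands": [0.4, 0, -0.1, 0, 0, 0, 255, 0.8, 0, -0.21, 0, 0, 0, 255, 1.1, 0, -0.29, 0, 0, 0, 255, 1.4, 0, -0.37, 0, 0, 0, 255, 1.7, 0, -0.45, 0, 0, 0, 255]
}}

```text
time: 8.65
position: [0.6683, 0.0423, 0.1611]
tool_rot: [-0.032, 0.791, 0.043, 0.609]
contact_force: [1.6, 0.1, -3.2]
finger_gap: 0.002
```

{"op": "servo_tool", "data": {
  "commands": [0.1, 0, -0.03, 0, 0, 0, 255, 0.2, 0, -0.05, 0, 0, 0, 255, 0.3, 0, -0.08, 0, 0, 0, 255, 0.4, 0, -0.1, 0, 0, 0, 255, 0.5, 0, -0.13, 0, 0, 0, 255]
}}

```text
time: 9.07
position: [0.6683, 0.0423, 0.1657]
tool_rot: [-0.032, 0.792, 0.043, 0.609]
contact_force: [-0.4, 0.7, -2.3]
finger_gap: -0.001
```

{"op": "servo_tool", "data": {
  "commands": [0.1, 0, -0.03, 0, 0, 0, 255, 0.2, 0, -0.05, 0, 0, 0, 255, 0.3, 0, -0.08, 0, 0, 0, 255, 0.4, 0, -0.1, 0, 0, 0, 255, 0.5, 0, -0.13, 0, 0, 0, 255]
}}

```text
time: 9.48
position: [0.6682, 0.0423, 0.1705]
tool_rot: [-0.032, 0.792, 0.043, 0.608]
contact_force: [2.8, 0.8, -5.0]
finger_gap: 0.001
```

{"op": "servo_tool", "data": {
  "commands": [0.1, 0, -0.03, 0, 0, 0, 255, 0.2, 0, -0.05, 0, 0, 0, 255, 0.3, 0, -0.08, 0, 0, 0, 255, 0.4, 0, -0.1, 0, 0, 0, 255, 0.5, 0, -0.13, 0, 0, 0, 255]
}}

```text
time: 9.9
position: [0.6682, 0.0423, 0.176]
tool_rot: [-0.032, 0.792, 0.043, 0.608]
contact_force: [1.6, 1.0, -5.6]
finger_gap: -0.001
```

{"op": "servo_tool", "data": {
  "commands": [0.1, 0, -0.03, 0, 0, 0, 255, 0.2, 0, -0.05, 0, 0, 0, 255, 0.3, 0, -0.08, 0, 0, 0, 255, 0.3, 0, -0.08, 0, 0, 0, 255, 0.3, 0, -0.08, 0, 0, 0, 255]
}}

```text
time: 10.32
position: [0.6684, 0.0423, 0.1801]
tool_rot: [-0.032, 0.791, 0.043, 0.609]
contact_force: [-3.0, -0.1, -2.5]
finger_gap: -0.001
```

{"op": "servo_tool", "data": {
  "commands": [0.1, 0, -0.03, 0, 0, 0, 255, 0.2, 0, -0.05, 0, 0, 0, 255, 0.2, 0, -0.05, 0, 0, 0, 255, 0.2, 0, -0.05, 0, 0, 0, 255, 0.2, 0, -0.05, 0, 0, 0, 255]
}}

```text
time: 10.73
position: [0.6684, 0.0423, 0.1816]
tool_rot: [-0.032, 0.791, 0.043, 0.609]
contact_force: [-2.8, -0.4, -3.4]
finger_gap: -0.001
```

{"op": "servo_tool", "data": {
  "commands": [0.1, 0, -0.03, 0, 0, 0, 255, 0.2, 0, -0.05, 0, 0, 0, 255, 0.2, 0, -0.05, 0, 0, 0, 255, 0.2, 0, -0.05, 0, 0, 0, 255, 0.2, 0, -0.05, 0, 0, 0, 255]
}}

```text
time: 11.15
position: [0.6684, 0.0423, 0.1836]
tool_rot: [-0.032, 0.791, 0.043, 0.609]
contact_force: [-2.4, -0.2, -3.5]
finger_gap: 0.001
```

{"op": "servo_tool", "data": {
  "commands": [0.1, 0, -0.03, 0, 0, 0, 255, 0.2, 0, -0.05, 0, 0, 0, 255, 0.2, 0, -0.05, 0, 0, 0, 255, 0.2, 0, -0.05, 0, 0, 0, 255, 0.2, 0, -0.05, 0, 0, 0, 255]
}}

```text
time: 11.57
position: [0.6689, 0.0422, 0.1864]
tool_rot: [-0.032, 0.791, 0.043, 0.61]
contact_force: [-1.2, 0.4, -1.3]
finger_gap: 0.003
```

{"op": "servo_tool", "data": {
  "commands": [0.1, 0, -0.03, 0, 0, 0, 255, 0.1, 0, -0.03, 0, 0, 0, 255, 0.2, 0, -0.05, 0, 0, 0, 255, 0.2, 0, -0.05, 0, 0, 0, 255, 0.2, 0, -0.05, 0, 0, 0, 255]
}}

```text
time: 11.98
position: [0.6688, 0.0422, 0.1879]
tool_rot: [-0.032, 0.791, 0.043, 0.609]
contact_force: [-0.3, 0.9, -2.7]
finger_gap: 0.002
```

{"op": "servo_tool", "data": {
  "commands": [0.05, 0, -0.01, 0, 0, 0, 255, 0.1, 0, -0.03, 0, 0, 0, 255, 0.1, 0, -0.03, 0, 0, 0, 255, 0.1, 0, -0.03, 0, 0, 0, 255, 0.1, 0, -0.03, 0, 0, 0, 255]
}}

```text
time: 12.4
position: [0.6687, 0.0422, 0.1888]
tool_rot: [-0.032, 0.791, 0.043, 0.609]
contact_force: [0.7, -0.2, -1.6]
finger_gap: -0.001
```

{"op": "servo_tool", "data": {
  "commands": [0.05, 0, -0.01, 0, 0, 0, 255, 0.1, 0, -0.03, 0, 0, 0, 255, 0.1, 0, -0.03, 0, 0, 0, 255, 0.1, 0, -0.03, 0, 0, 0, 255, 0.1, 0, -0.03, 0, 0, 0, 255]
}}

```text
time: 12.82
position: [0.6684, 0.0422, 0.1895]
tool_rot: [-0.032, 0.792, 0.043, 0.609]
contact_force: [1.1, 0.0, -3.4]
finger_gap: 0.001
```

{"op": "servo_tool", "data": {
  "commands": [0.05, 0, -0.01, 0, 0, 0, 255, 0.1, 0, -0.03, 0, 0, 0, 255, 0.1, 0, -0.03, 0, 0, 0, 255, 0.1, 0, -0.03, 0, 0, 0, 255, 0.1, 0, -0.03, 0, 0, 0, 255]
}}

```text
time: 13.23
position: [0.6682, 0.0422, 0.1901]
tool_rot: [-0.032, 0.792, 0.043, 0.608]
contact_force: [2.6, -0.8, -6.9]
finger_gap: -0.003
```

Run:
```python
from ik import *
show()
a=optics.capture("side");b=optics.capture("wrist")
cv2.imwrite("pics/i.png",b["frame"][:,:,::-1])
cv2.imwrite("pics/i2.png",cv2.resize(a["frame"][100:260,220:400,::-1],None,fx=3.7,fy=3.7))
```

```text
t 13.2333 p [0.6682 0.0422 0.1901] j [-0.317  0.437 -0.623 -2.588 -0.856 -1.839] F [ 2.64 -0.77 -6.94] gap -0.003
x [0.257 0.028 0.966] y [ 0.106 -0.994  0.001] z [ 0.961  0.103 -0.258]
```

View pics/i.png

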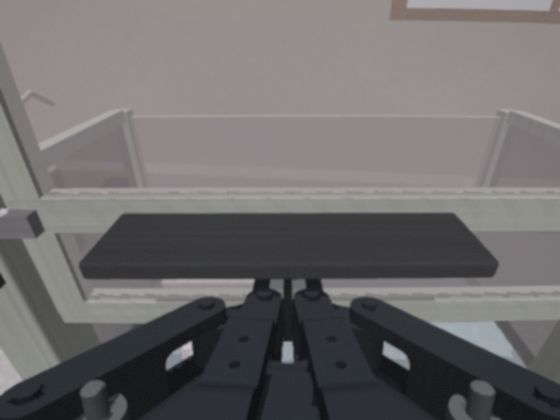

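View pics/i2.png

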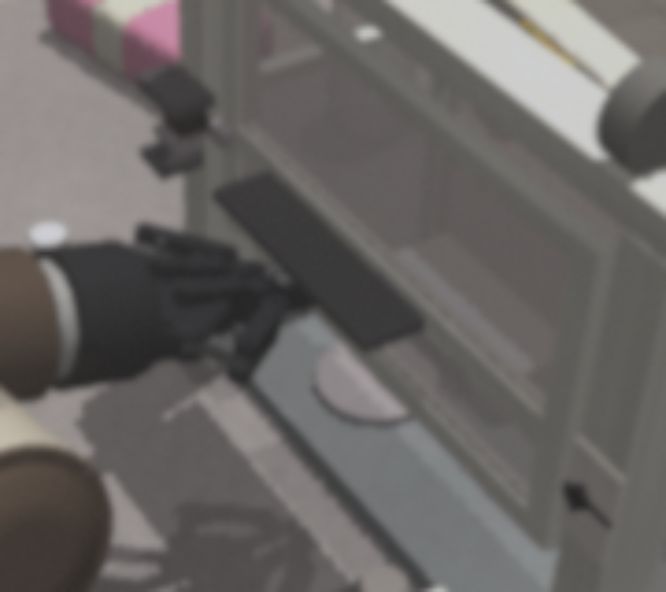

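{"op": "servo_tool", "data": {
  "commands": [-0.1, 0, 0.03, 0, 0, 0, 255, -0.2, 0, 0.05, 0, 0, 0, 255, -0.3, 0, 0.08, 0, 0, 0, 255, -0.4, 0, 0.1, 0, 0, 0, 255, -0.5, 0, 0.13, 0, 0, 0, 255]
}}

```text
time: 13.75
position: [0.6688, 0.0424, 0.1867]
tool_rot: [-0.032, 0.791, 0.043, 0.61]
contact_force: [-0.3, 0.0, -0.1]
finger_gap: 0.003
```

{"op": "servo_tool", "data": {
  "commands": [-0.1, 0, 0.03, 0, 0, 0, 255, -0.2, 0, 0.05, 0, 0, 0, 255, -0.3, 0, 0.08, 0, 0, 0, 255, -0.4, 0, 0.1, 0, 0, 0, 255, -0.5, 0, 0.13, 0, 0, 0, 255]
}}

```text
time: 14.17
position: [0.6685, 0.0423, 0.1805]
tool_rot: [-0.032, 0.791, 0.043, 0.609]
contact_force: [-0.4, 0.1, 0.1]
finger_gap: 0.002
```

Run:
```python
from ik import *
show();s=readout.read_state()
W=optics.capture("wrist")
cv2.imwrite("pics/j.png",W["frame"][:,:,::-1])
```

```text
t 14.1667 p [0.6685 0.0423 0.1805] j [-0.32   0.463 -0.634 -2.601 -0.89  -1.815] F [-0.38  0.09  0.1 ] gap 0.002
x [0.254 0.028 0.967] y [ 0.107 -0.994  0.001] z [ 0.961  0.103 -0.256]
```

View pics/j.png

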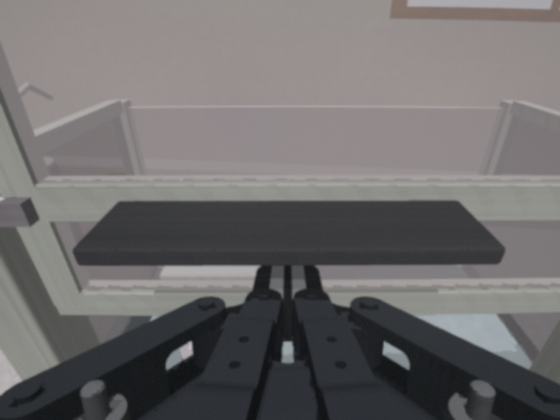

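{"op": "servo_tool", "data": {
  "commands": [-0.5, 0, 0.13, 0, 0, 0, 255, -1.2, 0, 0.3, 0, 0, 0, 255, -1.5, 0, 0.4, 0, 0, 0, 255, -2, 0, -1.5, 0, 0, 0, 255, -2.6, 0, -4, 0, 0, 0, 255]
}}

```text
time: 14.63
position: [0.624, 0.0374, 0.1649]
tool_rot: [-0.032, 0.791, 0.043, 0.609]
contact_force: [-0.5, -0.7, 0.2]
finger_gap: -0.001
```

Run:
```python
from ik import *
show();s=readout.read_state();print(inH(hp,s["position"]))
for b in (30,40):
  for ex in (-.15,0,.15):
    q=s["joint_pos"]
    print("pitch",b,ex)
    for h in [(-.2,.03,.17),(-.30,-.02,.17),(-.30,-.1,.16),(-.30,-.1,.052),(-.24,-.1,.052),(-.135,-.1,.052)]:
      q,e=ik(H(hp,h)[0],RT(hp[2]+ex,np.radians(b)),q);print(h,q.round(2),round(e,4),[a.round(2).tolist() for a in joints(q)])
```

```text
t 14.6333 p [0.624  0.0374 0.1649] j [-0.373  0.476 -0.745 -2.585 -1.007 -1.759] F [-0.47 -0.71  0.18] gap -0.001
x [0.254 0.028 0.967] y [ 0.107 -0.994  0.001] z [ 0.961  0.103 -0.256]
[-0.08132892  0.03108401  0.16491829]
pitch 30 -0.15
(-0.2, 0.03, 0.17) [-0.39  0.15 -0.87 -2.54 -0.55 -1.92] 0.0 [[0.08, -0.03, 0.72], [0.28, -0.12, 0.36], [0.26, 0.03, 0.31]]
(-0.3, -0.02, 0.17) [-0.6  -0.02 -0.89 -2.04 -0.54 -2.3 ] 0.0 [[-0.01, 0.01, 0.73], [0.21, -0.15, 0.4], [0.17, -0.03, 0.31]]
(-0.3, -0.1, 0.16) [-0.77  0.08 -0.79 -1.87 -0.65 -2.36] 0.0 [[0.03, -0.03, 0.72], [0.23, -0.22, 0.4], [0.18, -0.11, 0.3]]
(-0.3, -0.1, 0.052) [-1.03  0.69 -1.   -2.21 -1.11 -1.46] 0.0 [[0.19, -0.31, 0.6], [0.16, -0.26, 0.18], [0.18, -0.11, 0.19]]
(-0.24, -0.1, 0.052) [-0.84  0.62 -0.91 -2.32 -1.02 -1.61] 0.0 [[0.22, -0.24, 0.62], [0.23, -0.26, 0.2], [0.23, -0.1, 0.19]]
(-0.135, -0.1, 0.052) [-0.62  0.6  -0.72 -2.46 -0.84 -1.76] 0.0 [[0.26, -0.18, 0.63], [0.35, -0.25, 0.22], [0.34, -0.09, 0.19]]
pitch 30 0
(-0.2, 0.03, 0.17) [-0.37  0.14 -0.74 -2.18 -0.5  -2.22] 0.0 [[0.07, -0.03, 0.72], [0.32, -0.12, 0.4
[... 3031 characters left out ...]
.0505 [[0.05, -0.0, 0.72], [0.39, -0.01, 0.47], [0.29, -0.03, 0.34]]
(-0.3, -0.02, 0.17) [-0.24 -0.05 -0.69 -1.3  -0.39 -3.1 ] 0.0158 [[-0.03, 0.01, 0.72], [0.3, -0.07, 0.47], [0.2, -0.09, 0.35]]
(-0.3, -0.1, 0.16) [-0.51  0.06 -0.61 -1.28 -0.59 -2.93] 0.0 [[0.03, -0.02, 0.72], [0.32, -0.18, 0.46], [0.21, -0.17, 0.34]]
(-0.3, -0.1, 0.052) [-0.75  0.4  -0.7  -1.68 -0.71 -2.21] 0.0 [[0.16, -0.15, 0.68], [0.3, -0.28, 0.31], [0.21, -0.17, 0.23]]
(-0.24, -0.1, 0.052) [-0.62  0.42 -0.6  -1.71 -0.64 -2.31] 0.0 [[0.19, -0.13, 0.68], [0.37, -0.26, 0.32], [0.27, -0.17, 0.23]]
(-0.135, -0.1, 0.052) [-0.43  0.48 -0.41 -1.68 -0.51 -2.53] 0.0 [[0.24, -0.11, 0.66], [0.48, -0.22, 0.33], [0.37, -0.15, 0.23]]
```

Run:
```python
from ik import *
nxt(H(hp,(-.19,0,.165))[0],RT(hp[2],np.radians(30)))
```

```text
d cm [ -2.78   3.1  -10.51] rv [ -0.02 -15.17   0.06] norm 11.302931962827405 15.17417439468035
```

{"op": "servo_tool", "data": {
  "commands": [-0.5, 0.5, -1.8, 0, -2, 0, 255, -1.1, 1.2, -4.2, 0, -5, 0, 255, -1.7, 1.9, -6.5, 0, -9, 0, 255, -2.3, 2.5, -8.8, 0, -12, 0, 255, -2.8, 3.1, -10.5, 0, -15.2, 0, 255]
}}

```text
time: 15.05
position: [0.5161, -0.0064, 0.1642]
tool_rot: [-0.026, 0.866, 0.045, 0.497]
contact_force: [-2.0, 2.8, -2.3]
finger_gap: 0.001
```

Run:
```python
from ik import *
a=optics.capture("side");b=optics.capture("wrist");c=optics.capture("top")
cv2.imwrite("pics/l.png",np.hstack([a["frame"][:,150:430,::-1],cv2.resize(b["frame"][:,:,::-1],(500,420))]))
cv2.imwrite("pics/l2.png",c["frame"][:,:,::-1])
show();s=readout.read_state();print(inH(hp,s["position"]))
nxt(H(hp,(-.26,-.1,.13))[0],RT(hp[2],np.radians(30)))
```

```text
t 15.2 p [ 0.5192 -0.0046  0.1674] j [-0.406  0.165 -0.692 -2.096 -0.514 -2.278] F [0.83 0.51 0.96] gap 0.001
x [0.494 0.057 0.868] y [ 0.108 -0.994  0.003] z [ 0.863  0.092 -0.497]
[-0.19006138  0.00053629  0.16735946]
d cm [-6.76 10.03 -4.21] rv [ 0.   -0.19  0.21] norm 12.80417317305508 0.2819017551708173
```

View pics/l.png

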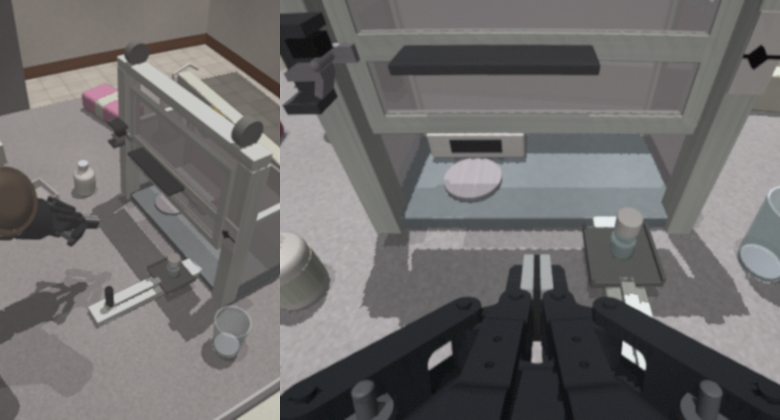

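{"op": "servo_tool", "data": {
  "commands": [-0.7, 1, -0.4, 0, 0, 0, 255, -2.2, 3.3, -1.4, 0, 0, 0, 255, -4, 6, -2.5, 0, 0, 0, 255, -5.7, 8.5, -3.5, 0, 0, 0, 255, -6.8, 10, -4.2, 0, -0.2, 0.2, 255]
}}

```text
time: 15.62
position: [0.4584, -0.113, 0.1258]
tool_rot: [-0.028, 0.866, 0.044, 0.497]
contact_force: [-0.2, -0.6, -0.4]
finger_gap: -0.001
```

Run:
```python
from ik import *
b=optics.capture("wrist");b=optics.capture("wrist");
show();s=readout.read_state();print(inH(hp,s["position"]))
c=optics.capture("top");b=optics.capture("wrist")
cv2.imwrite("pics/m.png",np.hstack([c["frame"][120:,200:440,::-1],cv2.resize(b["frame"][:,:,::-1],(400,300))]))if 0 else cv2.imwrite("pics/m.png",b["frame"][:,:,::-1])
cv2.imwrite("pics/m2.png",cv2.resize(c["frame"][150:350,220:420,::-1],None,fx=3,fy=3))
nxt(H(hp,(-.26,-.1,.053))[0],RT(hp[2],np.radians(30)))
```

```text
t 15.7167 p [ 0.4587 -0.1136  0.1255] j [-0.752  0.266 -0.723 -1.859 -0.748 -2.235] F [-0.72 -0.67  0.7 ] gap 0.001
x [0.504 0.046 0.862] y [ 0.101 -0.995 -0.006] z [ 0.858  0.09  -0.506]
[-0.26177686 -0.10144051  0.12554735]
d cm [-6.33  0.05  3.79] rv [ 0.02  0.29 -0.35] norm 7.381087944118346 0.45342361397413516
```

View pics/m.png

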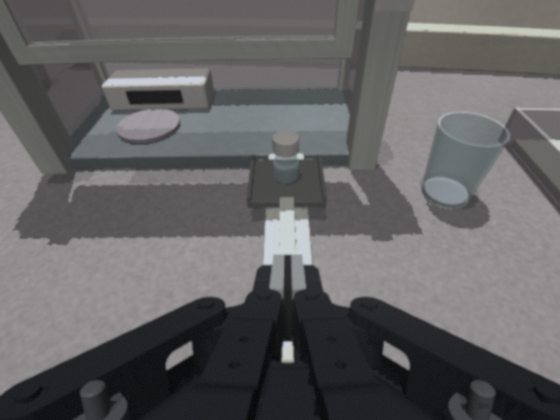

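View pics/m2.png

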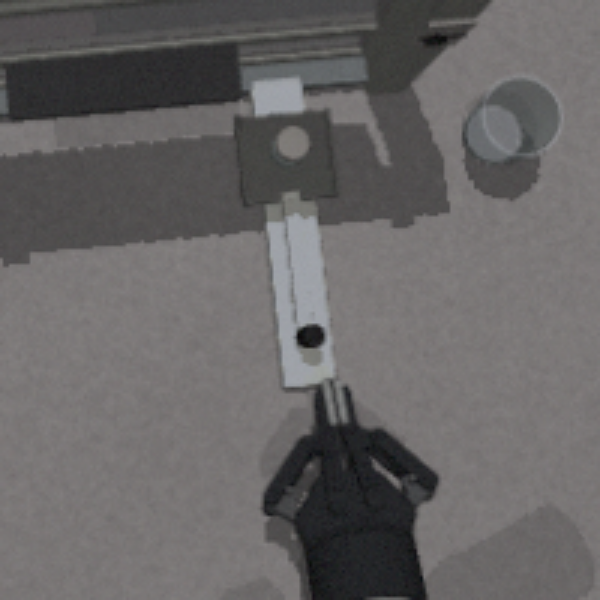

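{"op": "servo_tool", "data": {
  "commands": [-1, 0, 0.6, 0, 0, 0, 255, -2.5, 0, 1.5, 0, 0, 0, 255, -4.2, 0, 2.5, 0, 0, 0, 255, -5.6, 0, 3.4, 0, 0.1, -0.1, 255, -6.3, 0, 3.8, 0, 0.2, -0.3, 255]
}}

```text
time: 16.23
position: [0.4608, -0.1109, 0.0523]
tool_rot: [-0.027, 0.865, 0.047, 0.498]
contact_force: [-0.5, -0.4, 0.2]
finger_gap: 0.0
```

Run:
```python
from ik import *
b=optics.capture("side");b=optics.capture("side");
show();s=readout.read_state();print(inH(hp,s["position"]))
c=optics.capture("top")
cv2.imwrite("pics/n.png",np.hstack([cv2.resize(b["frame"][210:350,160:300,::-1],(400,400)),cv2.resize(c["frame"][200:320,270:390,::-1],(400,400))]))
nxt(H(hp,(-.24,-.1,.053))[0],RT(hp[2],np.radians(30)))
```

```text
t 16.3333 p [ 0.4603 -0.1108  0.0522] j [-0.865  0.573 -0.814 -2.065 -0.947 -1.761] F [ 1.01 -0.37  0.71] gap 0.003
x [0.501 0.052 0.864] y [ 0.107 -0.994 -0.002] z [ 0.859  0.094 -0.503]
[-0.25989264 -0.09881202  0.05216919]
d cm [0.96 0.11 1.72] rv [-0.07  0.14  0.02] norm 1.9726707911356303 0.1543902210386844
```

View pics/n.png

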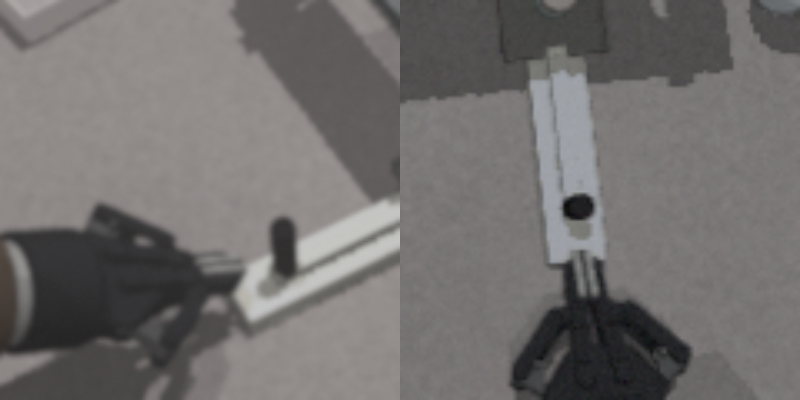

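{"op": "servo_tool", "data": {
  "commands": [0.2, 0, 0.3, 0, 0, 0, 255, 0.4, 0.05, 0.7, 0, 0, 0, 255, 0.6, 0.1, 1.1, 0, 0, 0, 255, 0.8, 0.1, 1.4, 0, 0, 0, 255, 0.9, 0.1, 1.6, 0, 0, 0, 255]
}}

```text
time: 16.8
position: [0.4796, -0.1107, 0.0549]
tool_rot: [-0.025, 0.865, 0.048, 0.5]
contact_force: [0.3, -0.5, 0.0]
finger_gap: -0.004
```

{"op": "servo_tool", "data": {
  "commands": [0.1, 0, 0.17, 0, 0, 0, 255, 0.2, 0, 0.35, 0, 0, 0, 255, 0.3, 0, 0.52, 0, 0, 0, 255, 0.4, 0, 0.7, 0, 0, 0, 255, 0.5, 0, 0.87, 0, 0, 0, 255]
}}

```text
time: 17.22
position: [0.4886, -0.1095, 0.0539]
tool_rot: [-0.026, 0.865, 0.047, 0.499]
contact_force: [-2.5, 0.0, 0.4]
finger_gap: 0.001
```

{"op": "servo_tool", "data": {
  "commands": [0.1, 0, 0.17, 0, 0, 0, 255, 0.2, 0, 0.35, 0, 0, 0, 255, 0.3, 0, 0.52, 0, 0, 0, 255, 0.4, 0, 0.7, 0, 0, 0, 255, 0.5, 0, 0.87, 0, 0, 0, 255]
}}

```text
time: 17.63
position: [0.4987, -0.1084, 0.0538]
tool_rot: [-0.026, 0.865, 0.047, 0.499]
contact_force: [-1.6, 0.4, 1.4]
finger_gap: -0.001
```

Run:
```python
from ik import *
b=optics.capture("side");
show();s=readout.read_state();print(inH(hp,s["position"]))
c=optics.capture("top")
cv2.imwrite("pics/o.png",np.hstack([cv2.resize(b["frame"][200:350,200:350,::-1],(400,400)),cv2.resize(c["frame"][170:320,270:420,::-1],(400,400))]))
nxt(H(hp,(-.16,-.1,.053))[0],RT(hp[2],np.radians(30)))
```

```text
t 17.6833 p [ 0.499  -0.1086  0.0539] j [-0.777  0.562 -0.751 -2.114 -0.896 -1.823] F [-0.53  0.93 -0.12] gap -0.0
x [0.498 0.056 0.865] y [ 0.108 -0.994  0.003] z [ 0.861  0.092 -0.501]
[-0.22114881 -0.10070835  0.05385851]
d cm [ 3.   -0.06  5.34] rv [0.01 0.07 0.17] norm 6.128396798140658 0.1859717887842911
```

View pics/o.png

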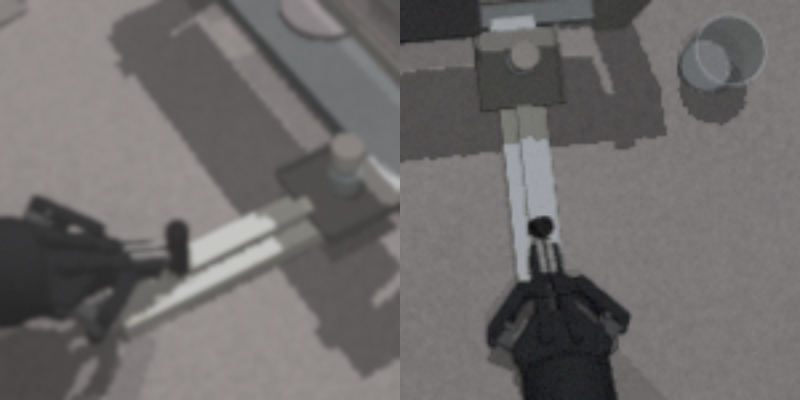

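{"op": "servo_tool", "data": {
  "commands": [0.1, 0, 0.18, 0, 0, 0, 255, 0.25, 0, 0.43, 0, 0, 0, 255, 0.4, 0, 0.7, 0, 0, 0, 255, 0.57, 0, 1.0, 0, 0, 0, 255, 0.75, 0, 1.3, 0, 0, 0, 255]
}}

```text
time: 18.15
position: [0.5138, -0.1069, 0.0538]
tool_rot: [-0.026, 0.865, 0.047, 0.499]
contact_force: [-1.5, -0.4, 1.0]
finger_gap: 0.001
```

{"op": "servo_tool", "data": {
  "commands": [0.15, 0, 0.26, 0, 0, 0, 255, 0.3, 0, 0.52, 0, 0, 0, 255, 0.45, 0, 0.78, 0, 0, 0, 255, 0.6, 0, 1.04, 0, 0, 0, 255, 0.75, 0, 1.3, 0, 0, 0, 255]
}}

```text
time: 18.57
position: [0.5287, -0.1053, 0.0538]
tool_rot: [-0.026, 0.865, 0.047, 0.499]
contact_force: [-2.0, 0.5, 0.1]
finger_gap: -0.004
```

{"op": "servo_tool", "data": {
  "commands": [0.15, 0, 0.26, 0, 0, 0, 255, 0.3, 0, 0.52, 0, 0, 0, 255, 0.45, 0, 0.78, 0, 0, 0, 255, 0.6, 0, 1.04, 0, 0, 0, 255, 0.75, 0, 1.3, 0, 0, 0, 255]
}}

```text
time: 18.98
position: [0.5436, -0.1036, 0.0538]
tool_rot: [-0.026, 0.865, 0.047, 0.499]
contact_force: [-2.1, 1.0, 1.0]
finger_gap: 0.006
```

{"op": "servo_tool", "data": {
  "commands": [0.15, 0, 0.26, 0, 0, 0, 255, 0.3, 0, 0.52, 0, 0, 0, 255, 0.45, 0, 0.78, 0, 0, 0, 255, 0.6, 0, 1.04, 0, 0, 0, 255, 0.75, 0, 1.3, 0, 0, 0, 255]
}}

```text
time: 19.4
position: [0.5585, -0.102, 0.0538]
tool_rot: [-0.026, 0.865, 0.047, 0.499]
contact_force: [-1.9, 1.0, 0.8]
finger_gap: -0.002
```

Run:
```python
from ik import *
b=optics.capture("side");
show();s=readout.read_state();print(inH(hp,s["position"]))
c=optics.capture("top")
cv2.imwrite("pics/p.png",np.hstack([cv2.resize(b["frame"][170:320,230:380,::-1],(400,400)),cv2.resize(c["frame"][130:280,250:400,::-1],(400,400))]))
nxt(H(hp,(-.14,-.1,.053))[0],RT(hp[2],np.radians(30)))
```

```text
t 19.45 p [ 0.5591 -0.1022  0.054 ] j [-0.656  0.567 -0.646 -2.173 -0.812 -1.907] F [0.03 1.07 0.19] gap 0.004
x [0.497 0.056 0.866] y [ 0.108 -0.994  0.003] z [ 0.861  0.092 -0.5  ]
[-0.1606907  -0.10077509  0.05395024]
d cm [ 0.97 -0.08  1.85] rv [0.03 0.03 0.18] norm 2.0921939461924386 0.1853099746722465
```

View pics/p.png

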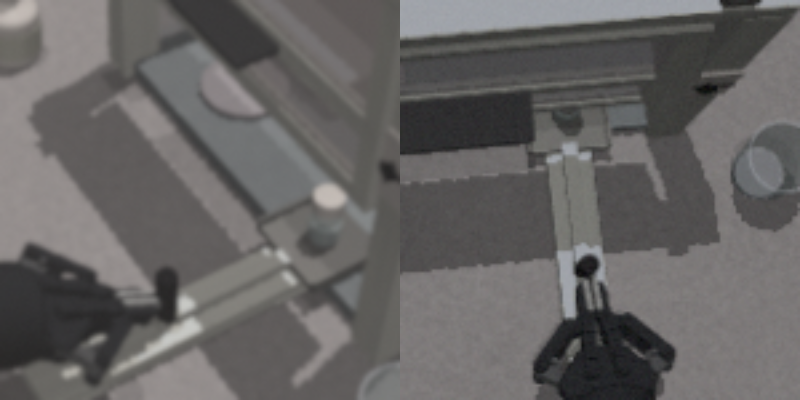

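Vial still upright, passing under the sash. About 24 mm to go.

{"op": "servo_tool", "data": {
  "commands": [0.1, 0, 0.17, 0, 0, 0, 255, 0.2, 0, 0.35, 0, 0, 0, 255, 0.3, 0, 0.52, 0, 0, 0, 255, 0.4, 0, 0.7, 0, 0, 0, 255, 0.5, 0, 0.87, 0, 0, 0, 255]
}}

```text
time: 19.92
position: [0.5685, -0.1012, 0.0538]
tool_rot: [-0.026, 0.865, 0.047, 0.499]
contact_force: [-1.4, -0.3, 1.2]
finger_gap: -0.001
```

{"op": "servo_tool", "data": {
  "commands": [0.1, 0, 0.17, 0, 0, 0, 255, 0.2, 0, 0.35, 0, 0, 0, 255, 0.3, 0, 0.52, 0, 0, 0, 255, 0.4, 0, 0.7, 0, 0, 0, 255, 0.45, 0, 0.78, 0, 0, 0, 255]
}}

```text
time: 20.33
position: [0.5776, -0.1001, 0.0538]
tool_rot: [-0.026, 0.865, 0.047, 0.499]
contact_force: [-0.8, -0.3, 1.5]
finger_gap: -0.005
```

{"op": "servo_tool", "data": {
  "commands": [0.05, 0, 0.09, 0, 0, 0, 255, 0.1, 0, 0.17, 0, 0, 0, 255, 0.15, 0, 0.26, 0, 0, 0, 255, 0.15, 0, 0.26, 0, 0, 0, 255, 0.15, 0, 0.26, 0, 0, 0, 255]
}}

```text
time: 20.75
position: [0.5803, -0.0998, 0.0537]
tool_rot: [-0.026, 0.865, 0.047, 0.499]
contact_force: [-1.0, -0.7, -0.2]
finger_gap: 0.003
```

{"op": "servo_tool", "data": {
  "commands": [0.05, 0, 0.09, 0, 0, 0, 255, 0.1, 0, 0.17, 0, 0, 0, 255, 0.1, 0, 0.17, 0, 0, 0, 255, 0.1, 0, 0.17, 0, 0, 0, 255, 0.1, 0, 0.17, 0, 0, 0, 255]
}}

```text
time: 21.17
position: [0.5818, -0.0995, 0.0536]
tool_rot: [-0.026, 0.865, 0.047, 0.499]
contact_force: [-4.3, -1.5, 1.7]
finger_gap: -0.0
```

{"op": "servo_tool", "data": {
  "commands": [0.05, 0, 0.09, 0, 0, 0, 255, 0.1, 0, 0.17, 0, 0, 0, 255, 0.1, 0, 0.17, 0, 0, 0, 255, 0.1, 0, 0.17, 0, 0, 0, 255, 0.1, 0, 0.17, 0, 0, 0, 255]
}}

```text
time: 21.58
position: [0.5823, -0.0993, 0.0535]
tool_rot: [-0.026, 0.866, 0.047, 0.498]
contact_force: [-12.4, -4.4, 7.3]
finger_gap: 0.001
```

{"op": "servo_tool", "data": {
  "commands": [-0.1, 0, -0.17, 0, 0, 0, 255, -0.3, 0, -0.5, 0, 0, 0, 255, -0.7, 0, -1.2, 0, 0, 0, 255, -1.2, 0, -2.1, 0, 0, 0, 255, -1.8, 0, -3.1, 0, 0, 0, 255]
}}

```text
time: 22.0
position: [0.5478, -0.103, 0.0538]
tool_rot: [-0.026, 0.865, 0.048, 0.499]
contact_force: [0.0, -0.7, 1.0]
finger_gap: -0.0
```

{"op": "servo_tool", "data": {
  "commands": [-0.3, 0, -0.9, 0, 0, 0, 255, 0, 0, -2, 0, 0, 0, 255, 0.5, 0, -3.5, 0, 0, 0, 255, 1, 0, -5, 0, 0, 0, 255, 1.2, 0, -5.5, 0, 0, 0, 255]
}}

```text
time: 22.42
position: [0.5056, -0.1077, 0.0928]
tool_rot: [-0.025, 0.865, 0.047, 0.499]
contact_force: [0.7, 0.2, 0.6]
finger_gap: -0.001
```

Run:
```python
from ik import *
a=optics.capture("side");b=optics.capture("wrist");c=optics.capture("top")
show();s=readout.read_state();print(inH(hp,s["position"]))
cv2.imwrite("pics/q.png",np.hstack([a["frame"][:,170:470,::-1],cv2.resize(b["frame"][:,:,::-1],(500,420))]))
cv2.imwrite("pics/q2.png",cv2.resize(c["frame"][100:300,140:420,::-1],None,fx=2.8,fy=2.8))
```

```text
t 22.5667 p [ 0.5071 -0.1079  0.0922] j [-0.714  0.422 -0.698 -2.032 -0.784 -2.034] F [ 0.91 -0.56 -0.32] gap 0.001
x [0.497 0.056 0.866] y [ 0.107 -0.994  0.004] z [ 0.861  0.091 -0.5  ]
[-0.21300002 -0.10086278  0.09215903]
```

View pics/q.png

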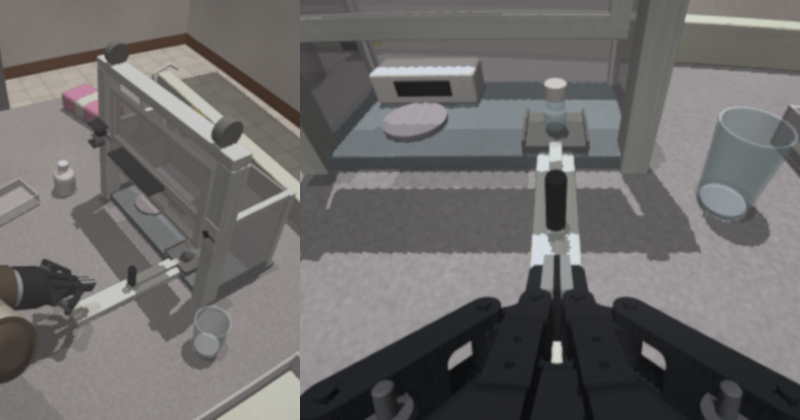

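View pics/q2.png

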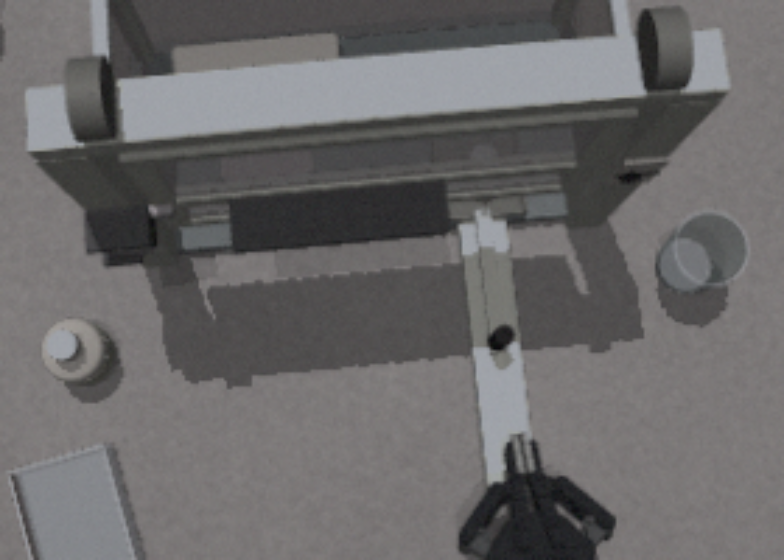

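Run:
```python
from ik import *
c=optics.capture("top");print(proj(c,H(hp,[(-.11,-.1,.0757),(-.115,-.1,.0757)])))
```

```text
[[319.55045034 217.93195004]
 [319.77240556 220.0233438 ]]
```

{"op": "servo_tool", "data": {
  "commands": [0, 0, 0, 0, 0, 0, 255, 0, 0, 0, 0, 0, 0, 255, 0, 0, 0, 0, 0, 0, 255, 0, 0, 0, 0, 0, 0, 255, 0, 0, 0, 0, 0, 0, 255]
}}

```text
time: 23.03
position: [0.5071, -0.1075, 0.0913]
tool_rot: [-0.026, 0.865, 0.047, 0.499]
contact_force: [-0.1, 0.9, -0.4]
finger_gap: -0.001
```

Run:
```python
from ik import *
a=optics.capture("side");cv2.imwrite("pics/r.png",cv2.resize(a["frame"][100:340,220:420,::-1],None,fx=2.5,fy=2.5))
show()
```

```text
t 23.0833 p [ 0.5071 -0.1075  0.0914] j [-0.713  0.423 -0.698 -2.031 -0.784 -2.035] F [ 0.12 -0.01 -0.29] gap -0.001
x [0.498 0.056 0.865] y [ 0.108 -0.994  0.002] z [ 0.86   0.092 -0.501]
```

View pics/r.png

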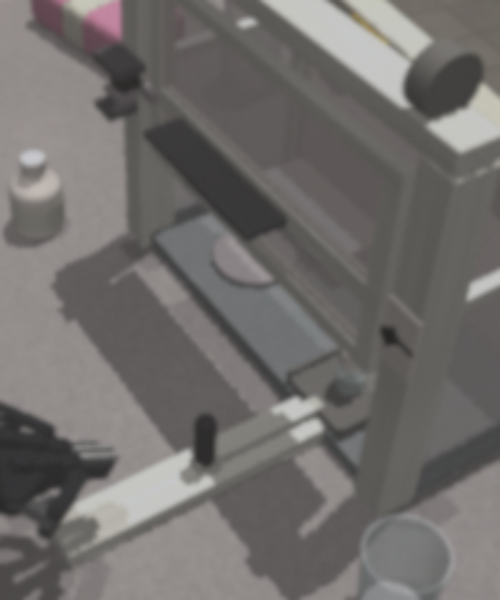

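```bash
python3 -c "
from cell import ticket
print(ticket.sign_off())"
```

```text
the job is handed in; nothing more can be done
None
```

The sash is up and held by its catch, the tray is home against its stop with the vial standing on it, and I handed the job in at about 23 s.

- **Sash:** I lifted it by the underside of its lip with the closed fingertips, reading about 2–3 N. It took up to about 5.6 N past the pawl and 6.9 N at the rubber buffer. When I lowered the fingers, the force dropped to zero and the sash stayed up. The lip's underside sits at about 0.20 m, with the mark measured at about 0.205 m.
- **Tray:** I pushed it by its post at about 2 N until it met the stop, where the force rose to about 12 N. I then backed the arm clear.
- **Last checks:** The final pictures show:
  - the sash still up and the vial upright under it;
  - the bottle and beaker where they were, and the dish too in the view from just before the last one;
  - the robot touching nothing.
- **Small disagreement:** The tray post in the last top picture is 1–1.5 pixels (about 2 mm) off the predicted home position. That is within the camera calibration, and I took the felt stop as the proof that it is home.
- **Not fully known:** I read forces only at the end of each move, so brief higher values during a move would not show.

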